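# Invert two rinsed glasses onto the drying posts

### The arm

A 7-joint arm with a two-finger parallel gripper is mounted at the origin on a cart in front of the work surface, level with it; the furniture and walls round the work are solid. World frame = base frame: x ahead of the robot, y to its left, z up, the work surface at z = 0. Lengths are in mm, angles in rad, forces in N, time in s.
With the tool pointing down it reaches from about 400 to 925 mm from the base axis. Payload 4.1 kg.
Tool frame: the origin (TCP) lies at the centre of the arm's flange, where the gripper is bolted on; the fingertips stand ahead of it and the grasp point (between the pads) lies 155 mm ahead of it (manip.tip_extent is the z of the fingertips in the tool frame, in mm); z points along the fingers, y is the line along which they close (so a half turn about z gives the same grasp; the last joint's range is limited). The gripper opens to 85 mm and grips with 20 to 120 N. Pads are 22 mm wide; open, the fingers measure 114 mm over their backs; the gripper's body (76 mm by 85 mm) begins 54 mm behind the grasp point. The pads swing forward as they close: fully open they stand 13 mm farther back than shut.
Start: joints at [-1.37, 0.398, 0.045, 1.537, -0.019, 1.207, -0.051], TCP at [191.935, 621.03, 404.747] pointing down, gripper open.
Joint ranges: [-2.82, 2.82], [-0.49, 2.23], [-1.37, 1.46], [0, 2.46], [-1.36, 4.5], [0.23, 2], [-2.94, 2.94]. Speed limits (rad/s): [2.57, 2.57, 3.14, 3.14, 3.14, 3.14, 3.14].

### API

Orientations are given as a unit quaternion [x, y, z, w].
In Python, from cell import manip, eyes gives the robot as it stands. The module is installed in compiled form; this text tells all that it offers.
- The arm moves only by the tool carry_out, never from a script. Its argument "deltas" is text: rows parted by semicolons, each of 7 numbers parted by spaces: the turn, a rotation vector about the tool's x, y, z normalised to -1 to 1, where 1 is 180 degrees, then the shift along the tool's x, y, z normalised to -1 to 1, where 1 is 0.2 m, then the opening, from -1 (shut) to 1 (fully open). In form: wx wy wz x y z grip; .... A call has 1 to 12 rows; each row is the pose to reach, as a shift and turn from the pose commanded when the call began, along the tool's axes at that moment, turning the shorter way round; what a row does not reach only later rows make up. A row lasts 1/10 s, in which the tool goes at most 50 mm and 8.59 degrees, less where a joint would pass 70% of its speed; a pose out of reach is approached as far as the arm can. A call with a number of a shift or a turn outside -1 to 1 is refused whole. A call with a gripper value outside its range is refused whole. The fingers move at their own pace and stop on an object; the grip force is fixed at half the most. Time passes only in rows, so rows that repeat a pose let the fingers close. It gives the time, the measured TCP pose, the force, the opening and the grip force at its end, in the units of the state.
- manip.read_state(): the state, without advancing time (a new reading comes with each control period).
- eyes.get_image(name): name is "scene" or "top" or "wrist"; returns a dict with "image" (420x560x3 uint8, red, green, blue), "intrinsics" (3x3 intrinsics, pixels), "D" ([k1, k2, p1, p2, k3] as OpenCV has them; the pictures are not rectified), "extrinsics" (4x4, takes a point from world to camera coordinates). Camera axes: x right, y down, z forward; pixel columns grow to the right and rows downward; lengths in mm; the calibration is good to about 2 mm. A picture is of the moment at which its call begins. There is no depth.
- manip.hand_in(): hands the job in; it is judged then, once.
The state is a dict: "t": time; "joint_pos": joint angles; "qd": joint speeds; "joint_torque": joint torques, N m; "ee_pos": TCP position; "orientation": TCP orientation; "contact_force": force on the tool from outside, world axes, zero at the start; "ft_torque": the same for the moment, N m; "width": opening from 0.0 (shut) to 1.0 (fully open); "gripper_force": force on a finger pad.
Only numpy, scipy, OpenCV 4.12 (cv2) and the standard library are available. Lean on these libraries where they do the work, as an engineer would, in place of code of your own. Each camera call takes 0.05 s, during which the arm holds its last target. There are 200 camera calls.

### The job

Two rinsed tall glasses lie on sloping wire cradles. Put each one upside down over its own blue drying post, gently lowered all the way until its rim stands flat on the post's white foot, and let go. Leave the pepper shaker, the green squeeze bottle and the kitchen timer standing where they are.

Things in the scene. Friction and masses are not known exactly. Their poses are not given: they have to be found in the camera images.
- glass_a: clear glass, 166 mm high, 62 mm across at the base, 66 mm at the mouth; hollow from 32 mm above its underside, at least 50 mm across inside; 0.25 to 0.5 kg. Origin: centre of its underside; +z runs to the mouth centre at z = 166 mm; round, so its turn about z means nothing. At the start it lies on cradle_a, mouth 20 degrees down and pointing left (within 18 degrees of +y).
- glass_b: clear glass, 166 mm high, 62 mm across at the base, 66 mm at the mouth; hollow from 32 mm above its underside, at least 50 mm across inside; 0.25 to 0.5 kg. Origin: centre of its underside; +z runs to the mouth centre at z = 166 mm; round, so its turn about z means nothing. At the start it lies on cradle_b, mouth 20 degrees down and pointing right (within 18 degrees of -y).
- cradle_a: fixed draining cradle (mouth to the left; near or far): black plate 150 x 74 mm, two steel rods 40 mm apart sloping 20 degrees down to +x, a low stop rod at the mouth. Origin: plate centre, on the table; +x the way the mouth points. The lying glass's axis is 98 mm high at its underside, 42 mm at its mouth; the rods touch it only from below, 31 mm under the axis.
- cradle_b: fixed draining cradle (mouth to the right; near or far): black plate 150 x 74 mm, two steel rods 40 mm apart sloping 20 degrees down to +x, a low stop rod at the mouth. Origin: plate centre, on the table; +x the way the mouth points. The lying glass's axis is 98 mm high at its underside, 42 mm at its mouth; the rods touch it only from below, 31 mm under the axis.
- post_a_seat (a point): centre of the top of the white foot disc (84 mm across) of drying post a, 7 mm above the table, z up; here the glass's rim comes to stand. The blue post on it is 32 mm thick up to 83 mm above this point, then tapers to 14 mm at its tip 105 mm above this point. 
- post_b_seat (a point): centre of the top of the white foot disc (84 mm across) of drying post b, 7 mm above the table, z up; here the glass's rim comes to stand. The blue post on it is 32 mm thick up to 83 mm above this point, then tapers to 14 mm at its tip 105 mm above this point. 
- saucepan_a: fixed obstacle: steel saucepan on the gas range right behind the posts; origin under the middle of its 300 mm length, 0.11 m above the table. Its bowl (152 mm across, right of the origin) rises to 190 mm above the table, its handle points left (+y) and rises to 220 mm: carry glasses above it. The hob tops left of it are 66 mm high, the small pan on the middle hob reaches 165 mm.
- small_timer: white kitchen timer, 32 x 68 x 60 mm, standing; origin under its centre. Leave alone.
- shaker: pepper shaker, glass with steel top, 44 mm across, 90 mm high, standing; origin under its centre. Leave alone.
- green_bottle: green squeeze bottle with white nozzle, 52 mm across, 196 mm high, standing; origin under its centre. Leave alone.
- post_a: the fixed drying post a: white foot disc with the blue post on it (see point post_a_seat); origin at the centre of its underside, 7 mm below that point.
- post_b: the fixed drying post b: white foot disc with the blue post on it (see point post_b_seat); origin at the centre of its underside, 7 mm below that point.

How it is judged:
By the outcome, as a careful person would: the job done as asked, in the order asked, and still so for the second after the job is handed in, with the robot touching nothing.
It also fails if it takes over 72 s, if anything falls off the work surface, if the arm or the gripper's body presses on something with over 40 N, if the wrist force passes 120 N, or if a joint passes its speed limit or range.

## Working session

There is one attempt and no reset: what is moved stays moved. The work goes in short steps, Python scripts to look and compute and a tool call to move; the robot and the scene stay as the last step left them, time stands still between calls to the robot, and variables do not carry over. Pictures are saved under pics/ and viewed, at most 10 in all, crops included, and the job is handed in when it is done.

Besides the shell and the picture viewer there is one more tool, called after ">>>" in YAML: its name, and indented under it one key for each argument. carry_out: Moves the arm, as the interface text tells. Scaled input: -1 to 1 covers 0.2 m each way for a shift and 180 degrees each way for a turn. Its arguments: {"type":"object","properties":{"deltas":{"type":"string"}},"required":["deltas"]}

```bash
mkdir -p pics; ls
python3 - <<'E'
from cell import manip, eyes
import cv2, json, pickle
s=manip.read_state(); print(s); print(manip.tip_extent)
d={}
for n in ("scene","top","wrist"):
    r=eyes.get_image(n); d[n]=r; cv2.imwrite(f"pics/{n}0.png",r["image"][:,:,::-1]); print(n,r["intrinsics"],r["D"],r["extrinsics"])
pickle.dump(d,open("im0.pkl","wb"))
E
```

```text
pics
{'t': 0.0, 'joint_pos': array([-1.36998919,  0.39917801,  0.04503428,  1.53785535, -0.0187235 ,
        1.20689952, -0.05066439]), 'qd': array([-0.00114556, -0.00042627, -0.00028157,  0.00053187,  0.00168237,
        0.00014327,  0.00083619]), 'joint_torque': array([-4.70873547e-04, -4.75113845e+01,  1.36435535e+00, -2.54225224e+01,
        1.15276096e-02,  9.33069881e-03, -2.21470509e-05]), 'ee_pos': array([191.8359602 , 620.74273137, 403.6831513 ]), 'orientation': array([ 1.49273814e-01,  9.88795433e-01, -9.55181070e-04, -8.82156488e-05]), 'contact_force': array([-0.62761404, -0.21164216, -0.08428601]), 'ft_torque': array([-0.00582677, -0.00911065, -0.02019773]), 'gripper_force': 0.0, 'width': 1.0002192234464222}
173.4
scene [[408.80488613   0.         272.67989322]
 [  0.         408.80488613 211.94694153]
 [  0.           0.           1.        ]] [-0.05161158  0.          0.          0.          0.        ] [[ 7.11733813e-01 -7.02365933e-01 -1.08201837e-02 -3.75909661e+02]
 [-5.56103207e-01 -5.53975692e-01 -6.19564489e-01  3.53852602e+02]
 [ 4.29166871e-01  4.46982135e-01 -
[... 325 characters left out ...]
1 -4.42264995e-03 -7.79753983e+00]
 [-9.84961733e-01  2.74815562e-04 -1.72772419e-01  5.29180857e+02]
 [ 1.72771924e-01  4.44196905e-03 -9.84951842e-01  1.31134493e+03]
 [ 0.00000000e+00  0.00000000e+00  0.00000000e+00  1.00000000e+00]]
wrist [[289.32188863   0.         278.71306036]
 [  0.         289.32188863 211.24652847]
 [  0.           0.           1.        ]] [-0.01949465  0.          0.          0.          0.        ] [[ 2.95395217e-01  9.55374924e-01 -6.48152966e-04 -6.50813402e+02]
 [ 9.03837479e-01 -2.79240258e-01  3.24195450e-01 -4.20925904e+01]
 [ 3.09547213e-01 -9.63516104e-02 -9.45989900e-01  3.80707485e+02]
 [ 0.00000000e+00  0.00000000e+00  0.00000000e+00  1.00000000e+00]]
```

View pics/scene0.png

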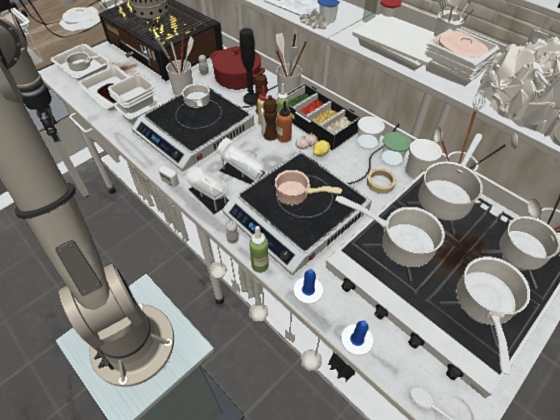

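View pics/top0.png

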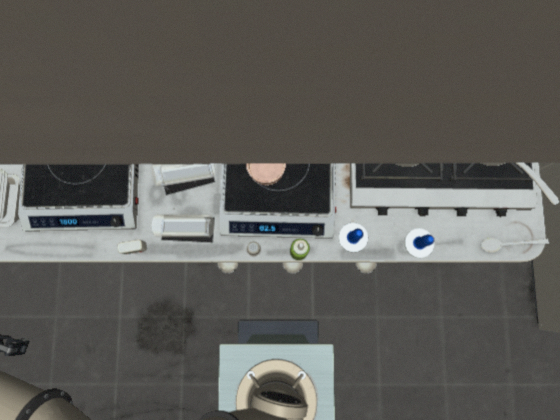

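The scene view shows the glasses at about (207,182) and (243,158) and the posts at (309,287) and (357,338). In the top view the cradles are at (187,178) and (185,226), and the feet at (353,237) and (420,242). I'll zoom in on these next.

```bash
cat > h.py <<'E'
import numpy as np, cv2, pickle
def ray(c,uv):
    K,D,T=c["intrinsics"],np.array(c["D"]),c["extrinsics"]
    p=cv2.undistortPoints(np.array(uv,float).reshape(-1,1,2),K,D).reshape(-1,2)
    R,t=T[:3,:3],T[:3,3]
    d=np.c_[p,np.ones(len(p))]@R
    return -R.T@t, d/np.linalg.norm(d,axis=1,keepdims=True)
def onz(c,uv,z):
    o,d=ray(c,uv); return o+d*((z-o[2])/d[:,2])[:,None]
def tri(c1,u1,c2,u2):
    o1,d1=ray(c1,u1);o2,d2=ray(c2,u2);d1=d1[0];d2=d2[0]
    s=np.linalg.lstsq(np.c_[d1,-d2],o2-o1,rcond=None)[0]
    a=o1+s[0]*d1;b=o2+s[1]*d2
    return (a+b)/2,np.linalg.norm(a-b)
def proj(c,P):
    T=c["extrinsics"]
    return cv2.projectPoints(np.atleast_2d(np.array(P,float)),cv2.Rodrigues(T[:3,:3])[0],T[:3,3],c["intrinsics"],np.array(c["D"]))[0].reshape(-1,2)
E
python3 - <<'E'
from h import *
d=pickle.load(open("im0.pkl","rb"))
f=lambda n,x,y,w,h,s:cv2.resize(d[n]["image"][y:y+h,x:x+w,::-1],None,fx=s,fy=s,interpolation=cv2.INTER_CUBIC)
a=f("top",140,160,90,90,4.4); b=f("scene",170,130,110,90,4.4)[:, :400]
c=f("top",325,210,133,60,3); e=f("scene",285,260,100,100,4)
import numpy as np
H=np.zeros((600,800,3),np.uint8)
t=f("top",145,160,80,90,3.33); H[:299,:266]=t[:299,:266]
t=f("scene",180,130,100,90,3.33); H[:299,270:602]=t[:299,:332]
t=f("top",330,215,110,60,3.5); H[300:510,:385]=t
t=f("scene",285,260,90,100,3); H[300:600,400:670]=t
cv2.imwrite("pics/crop.png",H)
top=d["top"]
print(onz(top,[(353,237),(420,242)],7)); print(onz(top,[(187,178),(185,226)],60)); print(onz(top,[(130,247),(253,248),(300,245)],50))
sc=d["scene"];print(onz(sc,[(308,289),(357,340)],7),onz(sc,[(207,182),(243,158)],70))
E
```

```text
[[ 447.99360064 -224.17790018    7.        ]
 [ 433.45762354 -417.27212032    7.        ]]
[[610.85914372 251.97854572  60.        ]
 [472.99609143 252.95494846  60.        ]]
[[415.03572076 407.21944104  50.        ]
 [412.33382923  62.56339916  50.        ]
 [420.74158502 -68.84476486  50.        ]]
[[ 451.63423898 -222.17287942    7.        ]
 [ 431.96601262 -416.22346672    7.        ]] [[479.04239273 258.2942381   70.        ]
 [638.56399248 257.4824255   70.        ]]
```

View pics/crop.png

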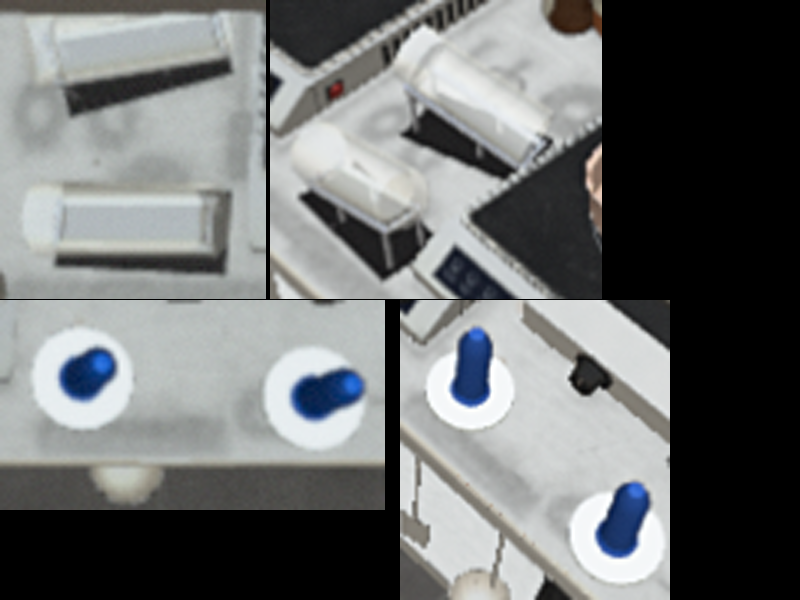

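The close-ups show both feet clean and unlabelled, and I can't yet tell which way the mouths point. Next I'll get the wrist camera's mounting and a close view of the cradles.

```bash
cat >> h.py <<'E'
from scipy.spatial.transform import Rotation as Ro
def pose(s): return np.array(s["ee_pos"]),Ro.from_quat(s["orientation"])
def deltas(s,p,R):
    "row numbers from state s to TCP position p, rotation R"
    p0,R0=pose(s)
    return np.round(np.r_[(R0.inv()*R).as_rotvec()/np.pi,R0.inv().apply(np.array(p)-p0)/200],4)
def down(yaw): # tool z down, tool y at heading yaw (deg)
    c,s=np.cos(np.radians(yaw)),np.sin(np.radians(yaw))
    y=np.array([c,s,0]);z=np.array([0,0,-1.]);return Ro.from_matrix(np.c_[np.cross(y,z),y,z])
E
python3 - <<'E'
from h import *
from cell import manip
d=pickle.load(open("im0.pkl","rb"));s=manip.read_state();p,R=pose(s)
T=d["wrist"]["extrinsics"];c=-T[:3,:3].T@T[:3,3]
print("cam in tool",R.inv().apply(c-p),"cam axes rows in tool\n",(T[:3,:3]@R.as_matrix()).round(3))
print(R.as_matrix().round(3))
for y in (0,180): print(y,down(y).as_matrix().round(2).tolist(),deltas(s,[480,250,430],down(y)))
E
```

```text
cam in tool [83.52086953  1.33819891 30.50627428] cam axes rows in tool
 [[-0.     1.    -0.001]
 [-0.946 -0.    -0.324]
 [-0.324  0.001  0.946]]
[[-0.955  0.295 -0.   ]
 [ 0.295  0.955 -0.001]
 [-0.    -0.002 -1.   ]]
0 [[0.0, 1.0, 0.0], [1.0, 0.0, 0.0], [0.0, 0.0, -1.0]] [-4.0000e-04  3.0000e-04  4.0460e-01 -1.9239e+00 -1.3462e+00 -1.2830e-01]
180 [[-0.0, -1.0, 0.0], [-1.0, 0.0, 0.0], [-0.0, 0.0, -1.0]] [-4.0000e-04 -4.0000e-04 -5.9540e-01 -1.9239e+00 -1.3462e+00 -1.2830e-01]
```

>>> carry_out:
  deltas: "0 0 0.4046 -0.9 -0.65 -0.1 1;0 0 0.4046 -0.9 -0.65 -0.1 1;0 0 0.4046 -0.9 -0.65 -0.1 1;0 0 0.4046 -0.9 -0.65 -0.1 1;0 0 0.4046 -0.9 -0.65 -0.1 1;0 0 0.4046 -0.9 -0.65 -0.1 1;0 0 0.4046 -0.9 -0.65 -0.1 1;0 0 0.4046 -0.9 -0.65 -0.1 1;0 0 0.4046 -0.9 -0.65 -0.1 1;0 0 0.4046 -0.9 -0.65 -0.1 1"

```text
t: 1.15
ee_pos: [325.4, 443.6, 424.5]
orientation: [0.707, 0.707, -0.0, 0.0]
contact_force: [0.6, 0.0, -0.2]
width: 1.001
gripper_force: 0.0
```

>>> carry_out:
  deltas: "0 0 0 -0.85 1 0 1;0 0 0 -0.85 1 0 1;0 0 0 -0.85 1 0 1;0 0 0 -0.85 1 0 1;0 0 0 -0.85 1 0 1;0 0 0 -0.85 1 0 1;0 0 0 -0.85 1 0 1;0 0 0 -0.85 1 0 1"

```text
t: 1.95
ee_pos: [524.6, 275.0, 424.3]
orientation: [0.706, 0.708, -0.0, -0.001]
contact_force: [-2.2, -0.0, 0.2]
width: 1.0
gripper_force: 0.0
```

Run:
```python
from h import *
from cell import manip,eyes
s=manip.read_state();print(s["ee_pos"],s["joint_pos"].round(3))
r=eyes.get_image("wrist");pickle.dump(r,open("w1.pkl","wb"));cv2.imwrite("pics/w1.png",r["image"][:,:,::-1])
```

```text
[524.6144114  274.99221986 424.31534958] [-0.917  0.306  0.457  1.664 -0.144  1.207 -0.424]
```

View pics/w1.png

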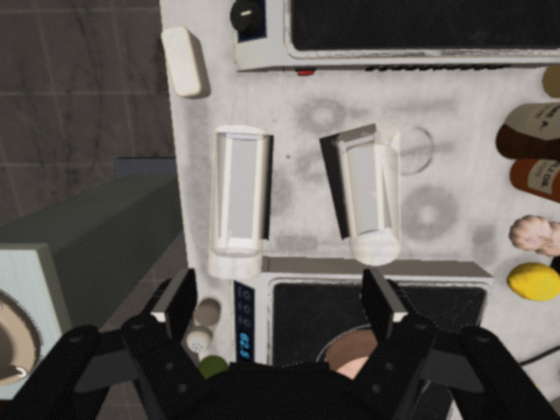

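Run:
```python
from h import *
w=pickle.load(open("w1.pkl","rb"));d=pickle.load(open("im0.pkl","rb"))
A=w["image"][110:290,195:425,::-1];A=cv2.resize(A,None,fx=2.6,fy=2.6,interpolation=cv2.INTER_CUBIC)[:, :]
B=d["scene"]["image"][135:225,180:270,::-1]
A=cv2.resize(w["image"][115:285,200:410,::-1],(420,340),interpolation=cv2.INTER_CUBIC)
B=cv2.resize(B,(380,380),interpolation=cv2.INTER_CUBIC)
H=np.zeros((380,800,3),np.uint8);H[:340,:420]=A;H[:,420:]=B
cv2.imwrite("pics/c2.png",H)
```

```text
(no output)
```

View pics/c2.png

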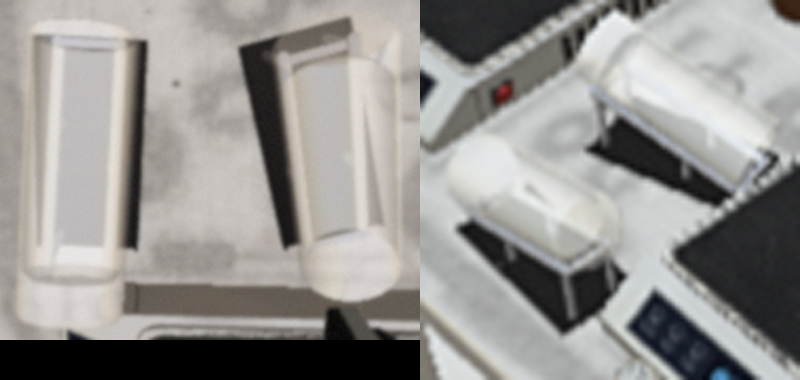

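The near glass has its thick base towards -y and its mouth towards +y, so it is glass_a. The far glass, with its mouth towards -y, is glass_b. I'll take a second wrist view with the baseline across the axes, then intersect the axis planes.

>>> carry_out:
  deltas: "0 0 0 0.05 0.5 0.25 1;0 0 0 0.05 0.5 0.25 1;0 0 0 0.05 0.5 0.25 1;0 0 0 0.05 0.5 0.25 1;0 0 0 0.05 0.5 0.25 1"

```text
t: 2.5
ee_pos: [624.2, 285.1, 375.1]
orientation: [0.706, 0.708, -0.0, -0.001]
contact_force: [-0.0, -0.0, 0.4]
width: 0.995
gripper_force: 0.0
```

Run:
```python
from h import *
from cell import manip,eyes
s=manip.read_state();print(s["ee_pos"],s["joint_pos"].round(3))
r=eyes.get_image("wrist");pickle.dump(r,open("w2.pkl","wb"))
w=pickle.load(open("w1.pkl","rb"))
g=lambda im,x0,x1,y0,y1,s:cv2.resize(im[y0:y1,x0:x1,::-1],None,fx=s,fy=s,interpolation=cv2.INTER_CUBIC)
A=g(r["image"],100,420,90,310,2.5); print(A.shape)
for i in range(0,320,20): cv2.line(A,(int(i*2.5),0),(int(i*2.5),8 if i%100 else 20),(0,0,255),1)
for i in range(0,220,20): cv2.line(A,(0,int(i*2.5)),(8,int(i*2.5)),(0,0,255),1)
cv2.imwrite("pics/c3.png",A)
```

```text
[624.207531   285.10736626 375.12091745] [-0.794  0.521  0.447  1.483 -0.235  1.191 -0.308]
(550, 800, 3)
```

View pics/c3.png

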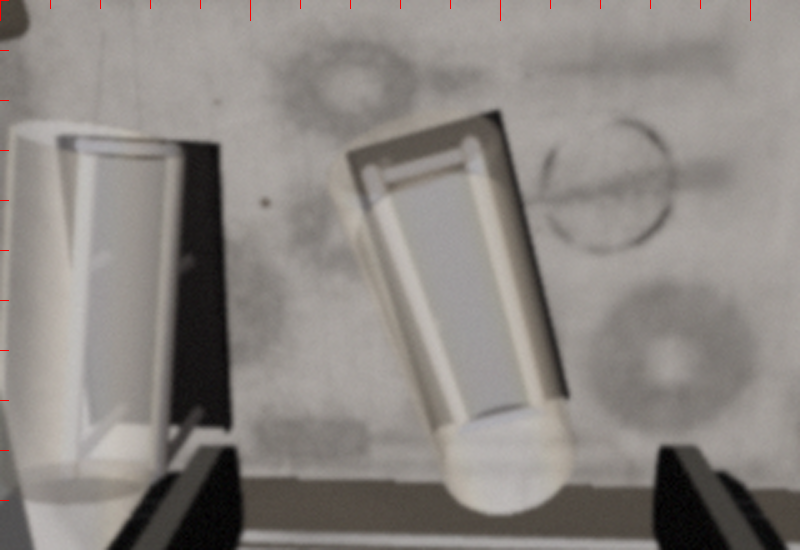

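```bash
cat > m.py <<'E'
from h import *
w1=pickle.load(open("w1.pkl","rb"));w2=pickle.load(open("w2.pkl","rb"))
a=lambda x,y:(200+x/2,115+y/2); b=lambda x,y:(100+x/2.5,90+y/2.5)
for n,p,q in [("far plate TL",a(240,47),b(347,155)),("far bar L",a(285,55),b(375,170)),("far bar R",a(350,45),b(470,152)),
 ("near plate TR",a(147,40),b(218,145)),("near bar L",a(55,42),b(75,147)),("near bar R",a(112,45),b(180,150)),("near plate BR",a(136,250),b(232,430))]:
    print(n,*[np.round(v,1) for v in tri(w1,[p],w2,[q])])
def axis(sil):
    # sil: [(cam,L0,L1,R0,R1)], bisector plane of the two tangent planes in each view
    N=[]
    for c,*e in sil:
        o,d=ray(c,e); n1=np.cross(d[0],d[1]);n2=np.cross(d[2],d[3])
        n=n1/np.linalg.norm(n1)+n2/np.linalg.norm(n2);n/=np.linalg.norm(n);N.append((n,n@o))
    d=np.cross(N[0][0],N[1][0]);d/=np.linalg.norm(d)
    A=np.array([N[0][0],N[1][0],[0,1,0]])
    return lambda y:np.linalg.solve(A,[N[0][1],N[1][1],y]),d
for n,S in [("far",[(w1,a(275,55),a(303,270),a(398,40),a(400,275)),(w2,b(335,190),b(443,465),b(500,130),b(573,440))]),
 ("near",[(w1,a(33,35),a(18,310),a(132,30),a(123,310)),(w2,b(10,150),b(3,350),b(185,200),b(168,440))])]:
    f,d=axis(S);print(n,d.round(3));[print(f(y).round(1)) for y in (180,250,320)]
E
python3 m.py
```

```text
far plate TL [578.2 327.9   7.9] 1.2
far bar L [596.3 328.4  61.4] 0.2
far bar R [633.4 334.4  57.8] 1.0
near plate TR [517.7 331.8   3.3] 1.1
near bar L [460.6 332.6  23.2] 0.2
near bar R [493.3 327.4 -14.1] 0.9
near plate BR [508.7 179.7  -1.5] 0.2
far [-0.251  0.911  0.328]
[657.2 180.   37.4]
[637.9 250.   62.7]
[618.6 320.   87.9]
near [ 0.036  0.936 -0.35 ]
[473.7 180.   94.8]
[476.4 250.   68.6]
[479.1 320.   42.4]
```

```bash
cat >> m.py <<'E'
print("far plate edges z=5")
print(onz(w1,[a(240,47),a(286,250)],5).round(1),onz(w2,[b(347,155),b(500,110),b(568,398)],5).round(1))
print("near R edge",onz(w1,[a(147,40),a(136,250)],5).round(1),onz(w2,[b(218,145),b(232,430)],5).round(1))
# far mouth end lowest px, near base end
print(onz(w2,[b(505,515)],40).round(1), onz(w1,[a(350,300)],40).round(1),onz(w1,[a(70,327)],98).round(1), onz(w1,[a(80,20)],50).round(1))
E
python3 m.py|sed -n '/edges/,$p'
```

```text
far plate edges z=5
[[578.5 328.2   5. ]
 [619.3 183.    5. ]] [[577.9 326.9   5. ]
 [648.4 347.3   5. ]
 [687.5 202.4   5. ]]
near R edge [[517.6 332.5   5. ]
 [509.  182.7   5. ]] [[518.3 331.5   5. ]
 [510.9 183.1   5. ]]
[[653.5 155.5  40. ]] [[658.  161.1  40. ]] [[473.4 175.4  98. ]] [[480.2 346.7  50. ]]
```

Measured glass axes, which agree with the plate edges and heights:
- **glass_b (far):** axis through (633, 265), mouth heading (0.265, -0.964).
- **glass_a (near):** axis through (477, 259.5), mouth heading (0.053, 0.999).

I'll grasp b first.

Run:
```python
from h import *
from cell import manip
s=manip.read_state()
for z in (290,233): print(deltas(s,[628.8,281.5,z],down(15.4)))
```

```text
[ 1.000e-04 -5.000e-04 -8.480e-02 -1.760e-02  2.320e-02  4.292e-01]
[ 1.000e-04 -5.000e-04 -8.480e-02 -1.800e-02  2.320e-02  7.142e-01]
```

>>> carry_out:
  deltas: "0 0 -0.085 -0.018 0.023 0.4 1;0 0 -0.085 -0.018 0.023 0.4 1;0 0 -0.085 -0.018 0.023 0.5 1;0 0 -0.085 -0.018 0.023 0.6 1;0 0 -0.085 -0.018 0.023 0.66 1;0 0 -0.085 -0.018 0.023 0.714 1;0 0 -0.085 -0.018 0.023 0.714 1"

```text
t: 3.25
ee_pos: [629.3, 280.5, 231.4]
orientation: [0.606, 0.795, -0.0, -0.001]
contact_force: [-0.0, 0.7, 0.4]
width: 0.999
gripper_force: 0.0
```

>>> carry_out:
  deltas: "0 0 0 0 0 0 -1;0 0 0 0 0 0 -1;0 0 0 0 0 0 -1;0 0 0 0 0 0 -1;0 0 0 0 0 0 -1;0 0 0 0 0 0 -1;0 0 0 0 0 -0.1 -1;0 0 0 0 0 -0.2 -1"

```text
t: 4.05
ee_pos: [629.6, 279.9, 271.3]
orientation: [0.607, 0.795, -0.001, -0.0]
contact_force: [0.3, -0.1, -4.8]
width: 0.723
gripper_force: 68.0
```

>>> carry_out:
  deltas: "0 0 0 0 0 -0.25 -1;0 0 0 0 0 -0.5 -1;0 0 0 0 0 -0.75 -1;0 0.05 0 -0.25 -0.59 -0.85 -1;0 0.1 0 -0.25 -0.59 -0.85 -1;0 0.14 0 -0.25 -0.59 -0.85 -1;0 0.18 0 -0.25 -0.59 -0.85 -1;0 0.22 0 -0.25 -0.59 -0.85 -1;0 0.26 0 -0.25 -0.59 -0.85 -1;0 0.3 0 -0.25 -0.59 -0.85 -1;0 0.34 0 -0.25 -0.59 -0.85 -1;0 0.389 0 -0.25 -0.59 -0.85 -1"

```text
t: 5.25
ee_pos: [529.6, 199.9, 441.6]
orientation: [0.498, 0.651, 0.348, -0.455]
contact_force: [-0.8, 0.9, -4.9]
width: 0.715
gripper_force: 68.2
```

Run:
```python
from h import *
from cell import manip
s=manip.read_state();print(s["ee_pos"],s["joint_pos"].round(3),s["width"],s["gripper_force"],s["contact_force"]);print(pose(s)[1].as_matrix().round(3))
```

```text
[529.58931788 199.8934511  441.56125127] [-0.342  0.331  0.219  1.811 -1.266  1.527  0.586] 0.7150462147663392 68.2059176479629 [-0.84448545  0.91214168 -4.8509063 ]
[[-0.091  0.965 -0.246]
 [ 0.332  0.262  0.906]
 [ 0.939  0.001 -0.344]]
```

```bash
cat >> h.py <<'E'
def tilt(h,t=20):
    h,t=np.radians([h,t]);f=np.array([np.cos(h),np.sin(h),0]);u=np.array([0,0,1.])
    z=f*np.cos(t)-u*np.sin(t);x=f*np.sin(t)+u*np.cos(t);return Ro.from_matrix(np.c_[x,np.cross(z,x),z])
def chain(s,wps):
    for p,R in wps:
        print(deltas(s,p,R)); s={"ee_pos":np.array(p,float),"orientation":R.as_quat()}
E
python3 - <<'E'
from h import *
from cell import manip
s=manip.read_state()
chain(s,[((470,40,440),tilt(72)),((400,-130,440),tilt(45)),((310,-310,440),tilt(20)),((289,-442,440),tilt(10))])
E
```

```text
[-1.732e-01  6.000e-04  6.360e-02 -2.454e-01 -4.973e-01 -6.484e-01]
[-0.141   0.      0.0513 -0.3135 -0.0702 -0.8613]
[-0.1305  0.      0.0475 -0.3265  0.3182 -0.897 ]
[-0.0522 -0.      0.019  -0.111   0.5843 -0.3048]
```

>>> carry_out:
  deltas: "-0.05 0 0.018 -0.07 -0.14 -0.185 -1;-0.09 0 0.033 -0.13 -0.26 -0.34 -1;-0.13 0 0.048 -0.19 -0.38 -0.49 -1;-0.173 0 0.0636 -0.245 -0.497 -0.648 -1;-0.173 0 0.0636 -0.245 -0.497 -0.648 -1"

```text
t: 5.75
ee_pos: [472.7, 46.2, 439.4]
orientation: [0.657, 0.491, 0.457, -0.343]
contact_force: [1.4, 0.8, -3.5]
width: 0.714
gripper_force: 68.3
```

>>> carry_out:
  deltas: "-0.035 0 0.013 -0.08 -0.017 -0.21 -1;-0.07 0 0.026 -0.16 -0.035 -0.43 -1;-0.106 0 0.039 -0.24 -0.053 -0.65 -1;-0.141 0 0.0513 -0.313 -0.07 -0.861 -1;-0.141 0 0.0513 -0.313 -0.07 -0.861 -1"

```text
t: 6.25
ee_pos: [446.6, -31.3, 439.0]
orientation: [0.707, 0.412, 0.494, -0.292]
contact_force: [-0.2, -0.3, -3.1]
width: 0.719
gripper_force: 68.3
```

Run:
```python
from h import *
from cell import manip
s=manip.read_state();print(s["t"],s["ee_pos"],s["joint_pos"].round(3),s["width"],s["gripper_force"],s["contact_force"]);print(pose(s)[1].as_matrix().round(3))
```

```text
6.25 [446.6152901  -31.27376689 438.98945453] [ 1.084  0.074 -0.792  2.149 -1.358  1.169  0.548] 0.7192441585464472 68.34408775673978 [-0.21740388 -0.34588342 -3.05917979]
[[ 0.171  0.872  0.458]
 [ 0.294 -0.489  0.821]
 [ 0.94  -0.006 -0.34 ]]
```

Run:
```python
from h import *
from cell import manip
s=manip.read_state()
chain(s,[((440,-40,440),tilt(20))])
```

```text
[-2.133e-01  1.000e-04  7.550e-02 -1.370e-02 -7.600e-03 -5.270e-02]
```

>>> carry_out:
  deltas: "-0.05 0 0.018 0 0 0 -1;-0.09 0 0.033 0 0 0 -1;-0.13 0 0.048 0 0 0 -1;-0.17 0 0.06 0 0 0 -1;-0.213 0 0.0755 0 0 0 -1;-0.213 0 0.0755 0 0 0 -1;-0.213 0 0.0755 0 0 0 -1;-0.213 0 0.0755 0 0 0 -1"

```text
t: 7.05
ee_pos: [542.4, -88.5, 475.8]
orientation: [0.83, 0.165, 0.52, -0.117]
contact_force: [-0.2, -0.4, -3.4]
width: 0.716
gripper_force: 80.4
```

```bash
cat > st.py <<'E'
from h import *
from cell import manip
s=manip.read_state();print(s["t"],s["ee_pos"].round(1),s["joint_pos"].round(3),s["contact_force"].round(1));print(pose(s)[1].as_matrix().round(3))
E
python3 st.py
```

```text
7.05 [542.4 -88.5 475.8] [ 1.53   0.156 -1.364  2.026 -1.359  0.453  0.166] [-0.2 -0.4 -3.4]
[[ 0.405  0.396  0.824]
 [ 0.152 -0.918  0.367]
 [ 0.902 -0.023 -0.432]]
```

```bash
cat > fit.py <<'E'
from h import *
import itertools
from scipy.optimize import least_squares
D=[([-1.36998919,.39917801,.04503428,1.53785535,-.0187235,1.20689952,-.05066439],(191.84,620.74,403.68),Ro.from_quat([.149273814,.988795433,-9.55e-4,-8.8e-5])),
([-0.917,0.306,0.457,1.664,-0.144,1.207,-0.424],(524.61,274.99,424.32),Ro.from_quat([.706,.708,0,-.001])),
([-0.794,0.521,0.447,1.483,-0.235,1.191,-0.308],(624.2,285.1,375.1),Ro.from_quat([.706,.708,0,-.001])),
([-0.342,0.331,0.219,1.811,-1.266,1.527,0.586],(529.59,199.89,441.56),Ro.from_quat([.498,.651,.348,-.455])),
([1.084,0.074,-0.792,2.149,-1.358,1.169,0.548],(446.6,-31.27,438.99),Ro.from_quat([.707,.412,.494,-.292])),
([1.53,0.156,-1.364,2.026,-1.359,0.453,0.166],(542.4,-88.5,475.8),Ro.from_quat([.83,.165,.52,-.117]))]
Q=np.array([d[0] for d in D]);P=np.array([d[1] for d in D]);RR=[d[2] for d in D]
def rots(q,sg,o):
    a=sg*np.asarray(q)+np.r_[o[0],0,0,0,0,0,o[1]]
    R=Ro.identity();out=[]
    for i in range(7): R=R*Ro.from_euler("zyzyzyz"[i],a[i]);out.append(R)
    return out
best=None
for sg in itertools.product((1,-1),repeat=7):
    if sg[1]<0: continue
    sg=np.array(sg)
    def f(o): return np.concatenate([(rots(q,sg,o)[-1].inv()*r).as_rotvec() for q,r in zip(Q,RR)])
    for o0 in ((0,0),(0,3.1),(3.1,0),(3.1,3.1),(1.5,0)):
        r=least_squares(f,o0)
        if best is None or r.cost<best[0]: best=(r.cost,sg,r.x)
print(best)
_,sg,o=best
rows=[];b=[]
for q,p in zip(Q,P):
    R=[x.as_matrix() for x in rots(q,sg,o)]
    # H z; shoulder off x after R1; L1,e after R3; L2,e2 after R5 ; w after R6; L3 after R7
    rows.append(np.c_[[0,0,1],R[0][:,0],R[2][:,2],R[2][:,0],R[3][:,2]*0+R[4][:,2],R[4][:,0],R[5][:,0],R[6][:,2]]);b.append(p)
A=np.vstack(rows);b=np.concatenate(b)
x,res,rk,sv=np.linalg.lstsq(A,b,rcond=None);print(x.round(1),rk,sv.round(2),(A@x-b).round(1))
pickle.dump((sg,o,x),open("kin.pkl","wb"))
E
python3 fit.py
```

```text
(np.float64(4.295904334294402e-06), array([-1,  1, -1,  1, -1,  1, -1]), array([6.28278899, 1.57090191]))
[213.9 -46.4 530.8  65.5 396.2 -22.9 -46.1 145.4] 8 [4.7  4.44 2.07 1.11 0.58 0.49 0.35 0.18] [-40.3   5.3   8.1 -12.6  17.5  12.1 -13.2  16.4  -1.4  -5.1  -8.1 -24.2
  15.7   8.5  -1.8   6.6  -1.8   7.1]
```

```bash
cat >> fit.py <<'E'
print("ext")
def basis(R):
    z=np.array([[0,0,1.]]).T
    return np.c_[z,R[0][:,:2],R[2],R[4],R[5][:,[0,2]],R[6][:,2]] # R6z==R7z dup handled
names="H s_x s_y L1x L1y L1z L2x L2y L2z Wx Wz".split()
def fitpos(names,use):
    A=[]
    for q in Q:
        R=[r.as_matrix() for r in rots(q,sg,o)]
        dct=dict(H=np.array([0,0,1.]),s_x=R[0][:,0],s_y=R[0][:,1],L1x=R[2][:,0],L1y=R[2][:,1],L1z=R[2][:,2],L2x=R[4][:,0],L2y=R[4][:,1],L2z=R[4][:,2],f_x=R[3][:,0],f_z=R[3][:,2],Wx=R[5][:,0],Wz=R[5][:,2],Tx=R[6][:,0],Ty=R[6][:,1],ux=R[1][:,0],uz=R[1][:,2])
        A.append(np.c_[tuple(dct[k] for k in use)])
    A=np.vstack(A);x=np.linalg.lstsq(A,P.ravel(),rcond=None)[0]
    return x,np.sqrt(np.mean((A@x-P.ravel())**2)),np.linalg.svd(A,compute_uv=False)[-1]
allk="s_x s_y L1x L1y L2x L2y f_x Wx Tx Ty ux".split()
base=["H","L1z","L2z","Wz"]
out=[]
for n in range(0,5):
    for c in itertools.combinations(allk,n):
        x,e,sv=fitpos(names,base+list(c)); out.append((e,n,c,x.round(1),round(sv,2)))
for n in range(0,5):
    for t in sorted([q for q in out if q[1]==n],key=lambda q:q[0])[:3]: print(t)
E
python3 fit.py | sed -n '/ext/,$p'
```

```text
ext
(np.float64(17.69544660746635), 0, (), array([284.8, 474.8, 494.5, 126.8]), np.float64(0.34))
(np.float64(4.075460339024304), 1, ('L1y',), array([242.3, 533.5, 473.1, 161.9, -39.6]), np.float64(0.32))
(np.float64(9.229460602419719), 1, ('s_y',), array([297. , 480.1, 492.1, 153.4, -32.4]), np.float64(0.34))
(np.float64(13.141654939866992), 1, ('L2y',), array([256. , 525.5, 484.9, 143.9, -28.4]), np.float64(0.32))
(np.float64(0.21241604774721065), 2, ('s_y', 'L1y'), array([257.1, 521.5, 477.3, 163.8, -12.4, -30.2]), np.float64(0.3))
(np.float64(2.4733348439102016), 2, ('L1y', 'f_x'), array([273.5, 537.3, 488.3, 160.6, -37.8,  32.9]), np.float64(0.25))
(np.float64(2.655211165003656), 2, ('L1y', 'L2x'), array([243.7, 534.3, 479.8, 147.4, -42.5,  17. ]), np.float64(0.32))
(np.float64(0.145221275329256), 3, ('s_y', 'L1y', 'L2y'), array([256.5, 522.4, 477.2, 163.8, -12.1, -30.1,  -0.6]), np.float64(0.27))
(np.float64(0.17651482730087967), 3, ('s_y', 'L1y', 'f_x'), array([258.4, 522.2, 478.1, 163.6, -12. , -30.4,   1.9]), np.float64(0.19))
(np.float64(0.17875228280781622), 3, ('s_y', 'L1x', 'L1y'), array([257. , 522. , 478.2, 164. , -12.3,  -1. , -30.3]), np.float64(0.29))
(np.float64(0.13285054095700508), 4, ('s_y', 'L1y', 'L2y', 'f_x'), array([ 2.573e+02,  5.226e+02,  4.776e+02,  1.637e+02, -1.190e+01,
       -3.020e+01, -5.000e-01,  1.000e+00]), np.float64(0.17))
(np.float64(0.13563609551409425), 4, ('s_y', 'L1y', 'L2x', 'L2y'), array([ 2.568e+02,  5.221e+02,  4.771e+02,  1.642e+02, -1.230e+01,
       -2.990e+01, -5.000e-01, -5.000e-01]), np.float64(0.21))
(np.float64(0.13612957969374223), 4, ('s_x', 's_y', 'L1y', 'L2y'), array([ 2.556e+02,  5.232e+02,  4.772e+02,  1.637e+02, -3.000e-01,
       -1.190e+01, -3.030e+01, -5.000e-01]), np.float64(0.14))
```

```bash
cat > kin.py <<'E'
from h import *
from scipy.optimize import least_squares
SG=np.array([-1,1,-1,1,-1,1,-1])
LO=np.array([-2.82,-.49,-1.37,0,-1.36,.23,-2.94]);HI=np.array([2.82,2.23,1.46,2.46,4.5,2,2.94])
H,L1,L2,L3,SY,EY=257.1,521.5,477.3,163.8,-12.4,-30.2
def fk(q):
    a=SG*q+np.r_[0,0,0,0,0,0,1.5709];R=Ro.identity();p=np.array([0,0,H])
    for i in range(7):
        R=R*Ro.from_euler("zyzyzyz"[i],a[i])
        if i==0:p=p+R.apply([0,SY,0])
        if i==2:p=p+R.apply([0,EY,L1])
        if i==4:p=p+R.apply([0,0,L2])
    return p+R.apply([0,0,L3]),R
MID=(LO+HI)/2;HW=(HI-LO)/2
def ik(p,R,q0,w=0.02,ref=None):
    ref=MID if ref is None else ref
    def f(q):
        P,Q=fk(q);return np.r_[(P-p)/100,(Q.inv()*R).as_rotvec(),w*(q-ref)/HW]
    q=least_squares(f,np.clip(q0,LO+.01,HI-.01),bounds=(LO,HI)).x
    # polish
    q=least_squares(lambda x:np.r_[f(x)[:6],1e-3*(x-q)],q,bounds=(LO,HI)).x
    P,Q=fk(q);e=np.linalg.norm(P-p)+100*np.linalg.norm((Q.inv()*R).as_rotvec())
    return q,e,np.min(np.minimum(q-LO,HI-q))
E
cat > plan.py <<'E'
from kin import *
rng=np.random.default_rng(0)
for name,post in (("R",(433,-417)),("L",(449.5,-223.5))):
  for h in range(-150,181,30):
    R=tilt(h);dirn=R.as_matrix()[:,2]
    r=[]
    for z in (105,330):
        p=np.array([*post,z])-155*dirn;b=None
        for k in range(12):
            q,e,m=ik(p,R,LO+rng.random(7)*(HI-LO))
            if e<1 and (b is None or m>b[0]): b=(m,q)
        r.append(b)
    print(name,h,[None if b is None else (round(b[0],2),b[1].round(2).tolist()) for b in r])
E
python3 plan.py
```

```text
R -150 [(np.float64(0.36), [0.16, 0.96, 0.24, 1.47, 0.66, 1.64, 2.2]), (np.float64(0.17), [0.06, 0.7, 0.41, 1.41, 0.7, 1.83, 2.48])]
R -120 [(np.float64(0.61), [0.07, 0.79, 0.17, 1.85, 1.04, 1.33, 2.1]), (np.float64(0.47), [-0.03, 0.46, 0.28, 1.79, 1.02, 1.51, 2.47])]
R -90 [(np.float64(0.24), [0.08, 0.66, 0.11, 2.22, 1.61, 1.13, 1.86]), (np.float64(0.32), [0.1, 0.2, 0.08, 2.14, 1.42, 1.2, 2.44])]
R -60 [(np.float64(0.0), [1.53, 1.28, -1.37, 2.46, 2.64, 1.78, 2.68]), (np.float64(0.07), [0.3, -0.03, 0.07, 2.39, 2.02, 0.71, 2.31])]
R -30 [None, (np.float64(0.06), [0.74, -0.04, 0.12, 2.4, 3.81, 0.52, 1.09])]
R 0 [(np.float64(0.13), [0.98, 0.66, 0.21, 2.24, 4.37, 1.25, 1.28]), (np.float64(0.0), [2.2, 0.38, -1.21, 2.14, -1.36, 0.7, 0.61])]
R 30 [(np.float64(0.2), [1.38, 0.78, -0.24, 1.87, -1.16, 1.21, 1.0]), (np.float64(0.21), [1.34, 0.43, -0.18, 1.8, -1.15, 1.42, 0.64])]
R 60 [(np.float64(0.5), [1.41, 0.97, -0.45, 1.48, -0.64, 1.5, 0.78]), (np.float64(0.29), [1.44, 0.7, -0.51, 1.42, -0.74, 1.71, 0.55])]
R 90 [(np.float64(0.1), [1.19, 1.11, -0.43, 1.14, -0.38, 1.9, 0.85]), None]
R 120 [No
[... 497 characters left out ...]
.49, 2.36])]
L -60 [None, (np.float64(0.03), [-0.18, -0.07, -0.08, 2.43, 1.49, 1.14, 2.42])]
L -30 [None, None]
L 0 [None, None]
L 30 [(np.float64(0.0), [1.51, 0.7, -0.59, 2.27, -1.36, 0.88, 1.23]), (np.float64(0.0), [0.9, 0.15, 0.1, 2.2, -1.36, 1.31, 0.74])]
L 60 [(np.float64(0.46), [1.2, 0.77, -0.34, 1.93, -0.9, 1.28, 1.02]), (np.float64(0.38), [1.16, 0.4, -0.27, 1.86, -0.98, 1.58, 0.72])]
L 90 [(np.float64(0.43), [1.11, 0.91, -0.45, 1.61, -0.5, 1.57, 0.9]), (np.float64(0.16), [1.15, 0.63, -0.52, 1.54, -0.64, 1.84, 0.69])]
L 120 [(np.float64(0.11), [0.84, 1.0, -0.36, 1.38, -0.27, 1.89, 1.05]), None]
L 150 [None, None]
L 180 [(np.float64(0.0), [0.2, 0.99, 0.07, 1.35, 0.22, 2.0, 1.8]), None]
```

Run:
```python
from kin import *
d=pickle.load(open("im0.pkl","rb"));sc=d["scene"]
print("handle tip z220",onz(sc,[(338,198)],220).round(),"handle root",onz(sc,[(385,215)],200).round(),"bowl rim",onz(sc,[(412,226)],190).round(), "copper",onz(sc,[(292,185),(340,191)],165).round())
q=np.array([1.53,.156,-1.364,2.026,-1.359,.453,.166]);print(fk(q)[0])
# escape options from the present config: poses at TCP z 470, headings 60..90 along arc
rng=np.random.default_rng(1)
for p,h in (((520,-90,450),60),((520,-90,450),80),((450,-250,450),60),((420,-350,450),60),((356,-543,450),60),((356,-543,420),55)):
    b=None
    for k in range(12):
        q,e,m=ik(np.array(p),tilt(h),LO+rng.random(7)*(HI-LO))
        if e<1 and (b is None or m>b[0]): b=(m,q)
    print(p,h,None if b is None else (b[0].round(2),b[1].round(2)))
```

```text
handle tip z220 [[ 620. -162.  220.]] handle root [[ 678. -280.  200.]] bowl rim [[ 706. -350.  190.]] copper [[ 603.   -8.  165.]
 [ 685. -123.  165.]]
[542.37601067 -88.08790789 476.01802662]
(520, -90, 450) 60 (np.float64(0.02), array([ 0.42,  0.19, -0.05,  1.97, -1.34,  1.26,  0.52]))
(520, -90, 450) 80 (np.float64(0.23), array([ 0.58,  0.28, -0.24,  1.85, -1.13,  1.5 ,  0.56]))
(450, -250, 450) 60 (np.float64(0.21), array([ 0.84,  0.26, -0.14,  1.88, -1.15,  1.51,  0.58]))
(420, -350, 450) 60 (np.float64(0.33), array([ 1.1 ,  0.36, -0.28,  1.74, -1.03,  1.61,  0.57]))
(356, -543, 450) 60 (np.float64(0.22), array([ 1.46,  0.64, -0.53,  1.37, -0.78,  1.78,  0.46]))
(356, -543, 420) 55 (np.float64(0.31), array([ 1.45,  0.64, -0.5 ,  1.43, -0.81,  1.69,  0.49]))
```

Run:
```python
from h import *
from cell import manip
s=manip.read_state()
chain(s,[((520,-90,460),tilt(80))])
```

```text
[ 0.2877  0.0247 -0.1282 -0.1179 -0.0358 -0.061 ]
```

>>> carry_out:
  deltas: "0.06 0.005 -0.026 -0.02 -0.01 -0.01 -1;0.12 0.01 -0.05 -0.04 -0.02 -0.02 -1;0.18 0.015 -0.077 -0.06 -0.03 -0.04 -1;0.24 0.02 -0.1 -0.1 -0.03 -0.05 -1;0.288 0.025 -0.128 -0.118 -0.036 -0.061 -1;0.288 0.025 -0.128 -0.118 -0.036 -0.061 -1;0.288 0.025 -0.128 -0.118 -0.036 -0.061 -1;0.288 0.025 -0.128 -0.118 -0.036 -0.061 -1"

```text
t: 7.85
ee_pos: [521.0, -90.8, 459.8]
orientation: [0.625, 0.527, 0.44, -0.37]
contact_force: [0.3, -0.9, -3.8]
width: 0.715
gripper_force: 80.5
```

```bash
python3 st.py
```

```text
7.85 [521.  -90.8 459.8] [ 1.324  0.552 -1.267  1.815 -0.767  1.191  0.27 ] [ 0.3 -0.9 -3.8]
[[ 0.056  0.985  0.16 ]
 [ 0.333 -0.17   0.927]
 [ 0.941  0.001 -0.338]]
```

```bash
cat >> kin.py <<'E'
def follow(q,p0,R0,p1,R1,n=10):
    "least-change joint path along a straight move; returns end q and least limit margin"
    rv=(R0.inv()*R1).as_rotvec();mm=9
    for k in range(1,n+1):
        q,e,m=ik(p0+(p1-p0)*k/n,R0*Ro.from_rotvec(rv*k/n),q,w=.003,ref=q);mm=min(mm,m)
        if e>2: return q,-e
    return q,mm
def walk(q,wps):
    p,R=fk(q)
    for P,Q in wps:
        P=np.array(P,float);q,m=follow(q,p,R,P,Q);print(P,q.round(2),round(m,2));p,R=P,Q
    return q
E
python3 - <<'E'
from kin import *
from cell import manip
s=manip.read_state();q=s["joint_pos"]
for hs in ((75,70,65),(70,60,60),(85,80,70)):
    print(hs);f=lambda h:155*tilt(h).as_matrix()[:,2]
    walk(q,[((460,-250,455),tilt(hs[0])),((400,-420,450),tilt(hs[1])),(np.array([433,-417,380])-f(hs[2]),tilt(hs[2])),(np.array([433,-417,108])-f(hs[2]),tilt(hs[2]))])
chain(s,[((460,-250,455),tilt(75)),((400,-420,450),tilt(70))])
E
```

```text
(75, 70, 65)
[ 460. -250.  455.] [ 1.6   0.65 -1.31  1.75 -0.61  1.35  0.25] 0.06
[ 400. -420.  450.] [ 1.74  0.82 -1.29  1.55 -0.43  1.54  0.18] 0.06
[ 371.4446544  -549.00586464  433.01312222] [ 1.73  0.95 -1.24  1.3  -0.32  1.66  0.14] 0.08
[ 371.4446544  -549.00586464  161.01312222] [ 1.68  1.21 -1.04  1.41 -0.15  1.46  0.41] 0.15
(70, 60, 60)
[ 460. -250.  455.] [ 1.62  0.61 -1.29  1.78 -0.67  1.29  0.26] 0.08
[ 400. -420.  450.] [ 1.78  0.74 -1.25  1.61 -0.53  1.4   0.2 ] 0.08
[ 360.17382189 -543.13864061  433.01312222] [ 1.78  0.91 -1.22  1.37 -0.37  1.58  0.15] 0.13
[ 360.17382189 -543.13864061  161.01312222] [ 1.7   1.17 -1.    1.47 -0.22  1.37  0.44] 0.17
(85, 80, 70)
[ 460. -250.  455.] [ 1.56  0.73 -1.35  1.7  -0.5   1.47  0.22] 0.02
[ 400. -420.  450.] [ 1.7   0.88 -1.34  1.49 -0.35  1.68  0.18] 0.02
[ 383.18396025 -553.86844434  433.01312222] [ 1.69  0.99 -1.27  1.24 -0.28  1.74  0.13] 0.04
[ 383.18396025 -553.86844434  161.01312222] [ 1.65  1.26 -1.08  1.35 -0.08  1.54  0.39] 0.12
[-0.0271 -0.0014  0.0102 -0.3049 -0.1656 -0.7791]
[-0.0261  0.      0.0095 -0.3309 -0.0698 -0.8359]
```

Run:
```python
from h import *
from cell import manip
s=manip.read_state()
chain(s,[((460,-250,455),tilt(70)),((400,-420,450),tilt(60)),(np.array([433,-417,380])-155*tilt(60).as_matrix()[:,2],tilt(60))])
```

```text
[-0.0533 -0.0014  0.0196 -0.3049 -0.1656 -0.7791]
[-0.0522  0.      0.019  -0.3318  0.0088 -0.8384]
[ 0.      0.      0.     -0.2962  0.1354 -0.5656]
```

>>> carry_out:
  deltas: "-0.013 0 0.005 -0.076 -0.041 -0.195 -1;-0.027 0 0.01 -0.15 -0.08 -0.39 -1;-0.04 0 0.015 -0.23 -0.12 -0.58 -1;-0.053 0 0.0196 -0.305 -0.166 -0.779 -1;-0.053 0 0.0196 -0.305 -0.166 -0.779 -1;-0.053 0 0.0196 -0.305 -0.166 -0.779 -1;-0.053 0 0.0196 -0.305 -0.166 -0.779 -1"

```text
t: 8.55
ee_pos: [459.5, -247.8, 456.0]
orientation: [0.67, 0.47, 0.471, -0.331]
contact_force: [-0.2, 0.1, -4.3]
width: 0.715
gripper_force: 80.4
```

>>> carry_out:
  deltas: "-0.013 0 0.005 -0.083 0 -0.21 -1;-0.026 0 0.01 -0.166 0 -0.42 -1;-0.04 0 0.014 -0.25 0 -0.63 -1;-0.052 0 0.019 -0.332 0 -0.838 -1;-0.052 0 0.019 -0.332 0 -0.838 -1;-0.052 0 0.019 -0.332 0 -0.838 -1;-0.052 0 0.019 -0.332 0 -0.838 -1"

```text
t: 9.25
ee_pos: [399.3, -416.2, 450.2]
orientation: [0.707, 0.411, 0.498, -0.29]
contact_force: [0.3, 0.5, -3.5]
width: 0.712
gripper_force: 80.4
```

```bash
python3 st.py
```

```text
9.25 [ 399.3 -416.2  450.2] [ 1.708  0.647 -1.085  1.616 -0.649  1.457  0.301] [ 0.3  0.5 -3.5]
[[ 0.168  0.869  0.465]
 [ 0.291 -0.495  0.819]
 [ 0.942 -0.002 -0.336]]
```

Run:
```python
from h import *
d=pickle.load(open("im0.pkl","rb"))
tips={}
for n,boxes in (("top",[(335,218,372,256),(402,225,442,260)]),("scene",[(290,265,328,304),(338,315,378,357)])):
    im=d[n]["image"]
    for k,(x0,y0,x1,y1) in enumerate(boxes):
        I=cv2.resize(im[y0:y1,x0:x1],None,fx=4,fy=4,interpolation=cv2.INTER_CUBIC);h=cv2.cvtColor(I,cv2.COLOR_RGB2HSV)
        m=((h[...,2]>225)&(h[...,1]<25)).astype(np.uint8)
        nb,lab,st,_=cv2.connectedComponentsWithStats(m);i=1+np.argmax(st[1:,4]);m=(lab==i).astype(np.uint8)
        c=max(cv2.findContours(m,cv2.RETR_EXTERNAL,cv2.CHAIN_APPROX_NONE)[0],key=cv2.contourArea)
        P=onz(d[n],[(x0+(u+.5)/4-.5,y0+(v+.5)/4-.5) for u,v in c.reshape(-1,2)],7)[:,:2]
        # circle on the plane through outer points: robust (drop post notch)
        from scipy.optimize import least_squares
        r=least_squares(lambda v:np.hypot(*(P-v[:2]).T)-v[2],[*P.mean(0),42],loss="soft_l1",f_scale=1.)
        print(n,k,r.x.round(1))
        b=((h[...,0]>105)&(h[...,0]<130)&(h[...,1]>120));v,u=np.nonzero(b)
        far=np.argmin(v) if n=="scene" else np.argmin(v); s=v<np.min(v)+3
        tips[n,k]=(x0+(u[s].mean()+.5)/4-.5,y0+(v[s].mean()+.5)/4-.5)
for k in (0,1): print("tip",*tri(d["top"],[tips["top",k]],d["scene"],[tips["scene",k]]))
```

```text
top 0 [ 448.7 -224.3   40.2]
top 1 [ 432.  -415.    39.1]
scene 0 [ 451.2 -222.2   40.7]
scene 1 [ 435.  -413.6   40.6]
tip [ 456.04065996 -219.87965712  110.51809593] 3.54227118496981
tip [ 440.48688436 -409.0846248   106.68021327] 2.981780581806984
```

Run:
```python
from h import *
from cell import manip
s=manip.read_state()
chain(s,[((360.2,-541.3,440),tilt(60)),((360.2,-541.3,315),tilt(60))])
```

```text
[-2.000e-03 -2.000e-03  2.000e-04 -2.630e-01  1.396e-01 -5.862e-01]
[ 0.      0.      0.     -0.5873  0.      0.2138]
```

>>> carry_out:
  deltas: "0 0 0 -0.09 0.05 -0.2 -1;0 0 0 -0.18 0.1 -0.4 -1;-0.002 -0.002 0 -0.263 0.14 -0.586 -1;-0.002 -0.002 0 -0.263 0.14 -0.586 -1;-0.002 -0.002 0 -0.263 0.14 -0.586 -1;-0.002 -0.002 0 -0.263 0.14 -0.586 -1"

```text
t: 9.85
ee_pos: [360.3, -541.0, 440.3]
orientation: [0.709, 0.41, 0.497, -0.287]
contact_force: [0.1, 0.3, -4.0]
width: 0.719
gripper_force: 80.4
```

>>> carry_out:
  deltas: "0 0 0 -0.2 0 0.0727 -1;0 0 0 -0.4 0 0.145 -1;0 0 0 -0.587 0 0.214 -1;0 0 0 -0.587 0 0.214 -1;0 0 0 -0.587 0 0.214 -1"

```text
t: 10.35
ee_pos: [359.8, -542.2, 316.3]
orientation: [0.709, 0.409, 0.498, -0.287]
contact_force: [0.7, -1.0, -3.7]
width: 0.715
gripper_force: 80.5
```

```bash
python3 st.py
python3 - <<'E'
from h import *
from cell import eyes
S=eyes.get_image("scene");T=eyes.get_image("top");W=eyes.get_image("wrist");pickle.dump((S,T,W),open("p1.pkl","wb"))
g=lambda im,x0,y0,w,h,s:cv2.resize(im[y0:y0+h,x0:x0+w,::-1],None,fx=s,fy=s,interpolation=cv2.INTER_CUBIC)
H=np.zeros((600,800,3),np.uint8)
H[:600,:400]=g(S["image"],310,220,100,150,4)
H[:300,400:]=g(T["image"],370,190,133,100,3)[:300,:399].repeat(1,1) if 0 else cv2.resize(g(T["image"],370,190,134,100,3),(400,300))
H[300:,400:]=cv2.resize(W["image"][:,:,::-1],(400,300))
cv2.imwrite("pics/p1.png",H)
E
```

```text
10.35 [ 359.8 -542.2  316.3] [ 1.677  0.907 -0.94   1.457 -0.454  1.518  0.41 ] [ 0.7 -1.  -3.7]
[[ 0.169  0.865  0.472]
 [ 0.294 -0.501  0.814]
 [ 0.941  0.001 -0.339]]
```

View pics/p1.png

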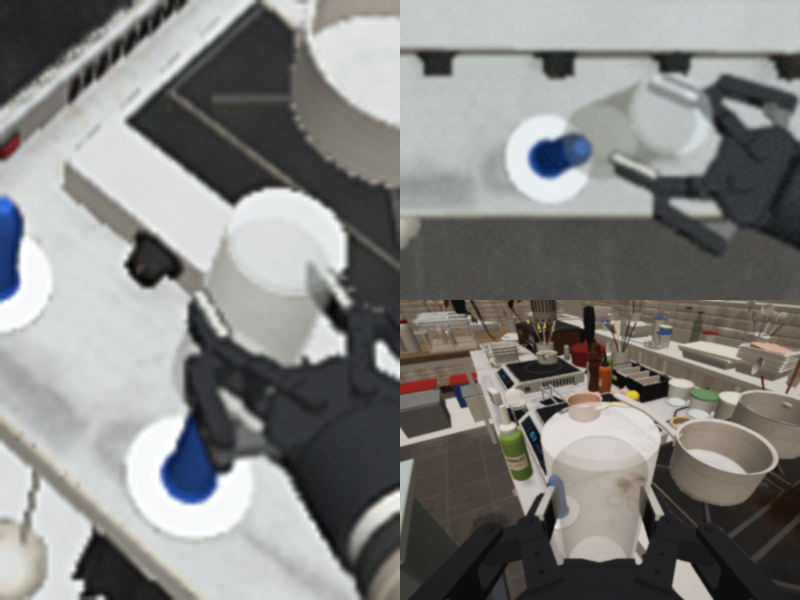

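Run:
```python
from h import *
S,T,W=pickle.load(open("p1.pkl","rb"))
a=(461.1,227.3);b=(381.8,280)
print(onz(T,[a],332),onz(S,[b],332),tri(T,[a],S,[b]))
```

```text
[[ 433.33699408 -414.76868499  332.        ]] [[ 433.04764159 -415.75055006  332.        ]] (array([ 433.65566995, -415.40570592,  330.68037557]), np.float64(0.37154837651152123))
```

>>> carry_out:
  deltas: "0 0 0 -0.13 0 0.047 -1;0 0 0 -0.26 0 0.094 -1;0 0 0 -0.39 0 0.141 -1;0 0 0 -0.5 0 0.18 -1;0 0 0 -0.58 0 0.209 -1;0 0 0 -0.63 0 0.227 -1;0 0 0 -0.66 0 0.238 -1;0 0 0 -0.66 0 0.238 -1;0 0 0 -0.66 0 0.238 -1"

```text
t: 11.4
ee_pos: [359.0, -543.9, 175.4]
orientation: [0.71, 0.409, 0.498, -0.285]
contact_force: [-0.3, -0.8, -3.8]
width: 0.716
gripper_force: 80.4
```

```bash
python3 st.py
```

```text
11.4 [ 359.  -543.9  175.4] [ 1.642  1.076 -0.862  1.482 -0.358  1.401  0.535] [-0.3 -0.8 -3.8]
[[ 0.171  0.864  0.473]
 [ 0.296 -0.503  0.812]
 [ 0.94   0.002 -0.342]]
```

>>> carry_out:
  deltas: "0 0 0 -0.02 0 0.007 -1;0 0 0 -0.04 0 0.0145 -1;0 0 0 -0.055 0 0.02 -1;0 0 0 -0.066 0 0.024 -1;0 0 0 -0.066 0 0.024 -1"

```text
t: 11.9
ee_pos: [358.6, -543.8, 161.0]
orientation: [0.709, 0.408, 0.498, -0.286]
contact_force: [-1.8, 0.1, 0.4]
width: 0.714
gripper_force: 80.7
```

>>> carry_out:
  deltas: "0 0 0 -0.0047 0 0.0017 -1;0 0 0 -0.0047 0 0.0017 -1;0 0 0 -0.0047 0 0.0017 -1"

```text
t: 12.2
ee_pos: [358.7, -543.7, 160.8]
orientation: [0.709, 0.409, 0.498, -0.286]
contact_force: [-3.8, -0.1, 5.8]
width: 0.717
gripper_force: 81.0
```

>>> carry_out:
  deltas: "0 0 0 -0.0047 0 0.0017 -1;0 0 0 -0.0047 0 0.0017 -1;0 0 0 -0.0047 0 0.0017 -1"

```text
t: 12.5
ee_pos: [358.8, -543.7, 160.5]
orientation: [0.709, 0.409, 0.499, -0.286]
contact_force: [-5.1, -1.1, 8.0]
width: 0.718
gripper_force: 81.2
```

>>> carry_out:
  deltas: "0 0 0 0.003 0 -0.001 0.85;0 0 0 0.003 0 -0.001 0.9;0 0 0 0.003 0 -0.001 1;0 0 0 0.003 0 -0.001 1;0 0 0 0.003 0 -0.001 1;0 0 0 0.003 0 -0.001 1"

```text
t: 13.1
ee_pos: [358.6, -543.7, 158.8]
orientation: [0.71, 0.408, 0.497, -0.286]
contact_force: [0.0, 0.3, 0.1]
width: 0.998
gripper_force: 0.0
```

```bash
python3 st.py
```

```text
13.1 [ 358.6 -543.7  158.8] [ 1.637  1.098 -0.852  1.48  -0.347  1.39   0.547] [0.  0.3 0.1]
[[ 0.172  0.864  0.473]
 [ 0.296 -0.503  0.812]
 [ 0.94   0.    -0.342]]
```

Run:
```python
from kin import *
from cell import manip
s=manip.read_state();q=s["joint_pos"];p,R=fk(q)
# glass a grasp: s=-17 along u_a from plate centre
G=np.array([477,259.5])+ -17*np.array([.053,.9986]);print("grasp",G)
rng=np.random.default_rng(2)
for k in range(8):
    qq,e,m=ik(np.array([*G,232]),down(177),LO+rng.random(7)*(HI-LO))
    if e<1: print(qq.round(2),round(m,2))
z=R.as_matrix()[:,2]
print("retreat+transit")
P1=p-110*z
q1=walk(q,[(P1,R),(P1+[0,0,200],R),((400,-420,420),down(-30)),((520,-200,420),down(0)),((560,0,420),down(60)),((530,150,420),down(120)),((G[0],G[1],400),down(177)),((G[0],G[1],232),down(177))])
```

```text
grasp [476.099  242.5238]
[-1.41  0.8   1.22  2.   -0.9   1.03 -2.94] 0.0
[ 0.    0.47 -0.69  1.96  0.4   0.84  2.19] 0.5
[-1.41  0.8   1.22  2.   -0.9   1.03 -2.94] 0.0
[ 0.    0.47 -0.69  1.96  0.4   0.84  2.19] 0.5
[ 0.    0.47 -0.69  1.96  0.4   0.84  2.19] 0.5
[-1.41  0.8   1.22  2.   -0.9   1.03 -2.94] 0.0
retreat+transit
[ 306.79627425 -631.98073512  197.25148026] [ 1.69  1.13 -0.88  1.27 -0.28  1.6   0.48] 0.4
[ 306.79627425 -631.98073512  397.25148026] [ 1.73  0.95 -1.01  1.19 -0.39  1.76  0.27] 0.24
[ 400. -420.  420.] [ 1.57  0.44 -1.11  1.67  0.41  1.29 -0.14] 0.26
[ 520. -200.  420.] [ 1.2   0.42 -1.18  1.72  0.41  1.28 -0.07] 0.19
[560.   0. 420.] [ 0.87  0.47 -1.26  1.71  0.46  1.3   0.57] 0.11
[530. 150. 420.] [ 0.65  0.5  -1.34  1.73  0.5   1.32  1.3 ] 0.03
[476.099  242.5238 400.    ] [ 0.49  0.5  -1.37  1.79  0.51  1.28  2.08] 0.0
[476.099  242.5238 232.    ] [ 0.39  0.78 -1.29  1.95  0.85  1.11  1.82] 0.0
```

Run:
```python
from kin import *
q0,e,m=ik(np.array([476.1,242.5,232]),down(177),np.array([0,.47,-.69,1.96,.4,.84,2.19]));print(q0.round(2),e,m)
f=lambda h:156*tilt(h).as_matrix()[:,2]
L=np.array([450,-223.3,0])
for q in (q0,np.array([.39,.78,-1.29,1.95,.85,1.11,1.82])):
  for h in (-110,-120):
    print("--",h)
    walk(q,[((476,242,400),down(177)),((500,230,430),tilt(-93,50)),((500,230,440),tilt(-93)),((520,100,440),tilt(-105)),(L+[0,0,385]-f(h),tilt(h)),(L+[0,0,260]-f(h),tilt(h)),(L+[0,0,104]-f(h),tilt(h))])
```

```text
[ 0.    0.47 -0.69  1.96  0.4   0.84  2.19] 1.2998877295437596e-07 0.4981256336533597
-- -110
[476. 242. 400.] [ 0.03  0.25 -0.68  1.8   0.17  1.15  2.38] 0.51
[500. 230. 430.] [-0.29  0.36 -0.47  1.65  0.62  1.72  2.23] 0.28
[500. 230. 440.] [-0.67  0.43 -0.06  1.65  0.84  2.    2.31] 0.0
[520. 100. 440.] [-0.45  0.39 -0.05  1.71  0.85  1.97  2.31] 0.0
[500.13743356 -85.54853344 438.35514236] [-0.11  0.3  -0.08  1.85  0.99  1.8   2.39] 0.05
[500.13743356 -85.54853344 313.35514236] [-0.06  0.47 -0.15  1.94  0.98  1.69  2.16] 0.21
[500.13743356 -85.54853344 157.35514236] [-0.01  0.74 -0.22  1.96  1.03  1.58  1.89] 0.32
-- -120
[476. 242. 400.] [ 0.03  0.25 -0.68  1.8   0.17  1.15  2.38] 0.51
[500. 230. 430.] [-0.29  0.36 -0.47  1.65  0.62  1.72  2.23] 0.28
[500. 230. 440.] [-0.67  0.43 -0.06  1.65  0.84  2.    2.31] 0.0
[520. 100. 440.] [-0.45  0.39 -0.05  1.71  0.85  1.97  2.31] 0.0
[523.29602442 -96.34756171 438.35514236] [-0.11  0.38 -0.03  1.74  0.91  1.9   2.36] 0.04
[523.29602442 -96.34756171 313.35514236] [-0.05  0.53 -0.11  1.83  0.88  1.77  2.15] 0.12
[523.29602442 -96.347561
[... 443 characters left out ...]
54853344 313.35514236] [-0.06  0.47 -0.15  1.94  0.98  1.69  2.16] 0.21
[500.13743356 -85.54853344 157.35514236] [-0.01  0.74 -0.22  1.96  1.03  1.58  1.89] 0.32
-- -120
[476. 242. 400.] [ 0.49  0.5  -1.37  1.79  0.51  1.28  2.08] 0.0
[500. 230. 430.] [ 0.03  0.46 -0.92  1.64  0.74  1.84  2.1 ] 0.05
[500. 230. 440.] [-0.67  0.43 -0.06  1.65  0.84  2.    2.31] 0.0
[520. 100. 440.] [-0.45  0.39 -0.05  1.71  0.85  1.97  2.31] 0.0
[523.29602442 -96.34756171 438.35514236] [-0.11  0.38 -0.03  1.74  0.91  1.9   2.36] 0.04
[523.29602442 -96.34756171 313.35514236] [-0.05  0.53 -0.11  1.83  0.88  1.77  2.15] 0.12
[523.29602442 -96.34756171 157.35514236] [ 0.02  0.78 -0.19  1.85  0.91  1.65  1.91] 0.24
```

>>> carry_out:
  deltas: "0 0 0 0 0 -0.15 1;0 0 0 0 0 -0.3 1;0 0 0 0 0 -0.45 1;0 0 0 0 0 -0.55 1;0 0 0 0.2 0 -0.6 1;0 0 0 0.4 0 -0.7 1;0 0 0 0.65 0 -0.75 1;0 0 0 0.9 0 -0.8 1;0 0 0 0.9 0 -0.8 1;0 0 0 0.9 0 -0.8 1"

```text
t: 14.1
ee_pos: [314.4, -619.9, 384.8]
orientation: [0.71, 0.41, 0.497, -0.284]
contact_force: [0.0, 0.5, -0.8]
width: 0.998
gripper_force: 0.0
```

```bash
python3 st.py
python3 - <<'E'
from h import *
from cell import manip
chain(manip.read_state(),[((400,-420,430),down(-30)),((530,-230,430),down(0)),((560,-50,430),down(60)),((530,120,430),down(120)),((476,242,400),down(177))])
E
```

```text
14.1 [ 314.4 -619.9  384.8] [ 1.692  0.903 -0.914  1.236 -0.457  1.738  0.341] [ 0.   0.5 -0.8]
[[ 0.171  0.865  0.472]
 [ 0.299 -0.502  0.811]
 [ 0.939  0.003 -0.345]]
[ 1.400e-03 -3.880e-01 -2.000e-04  5.844e-01 -1.316e-01  9.353e-01]
[ 0.      0.     -0.1667  1.1477  0.0879  0.    ]
[ 0.      0.     -0.3333  0.9     0.15    0.    ]
[ 0.      0.     -0.3333  0.5549  0.6611  0.    ]
[ 0.      0.     -0.3167 -0.0712  0.6633  0.15  ]
```

>>> carry_out:
  deltas: "0 -0.045 0 0.07 -0.015 0.11 1;0 -0.09 0 0.14 -0.03 0.22 1;0 -0.135 0 0.2 -0.045 0.33 1;0 -0.18 0 0.27 -0.06 0.44 1;0 -0.225 0 0.34 -0.075 0.55 1;0 -0.27 0 0.41 -0.09 0.66 1;0 -0.315 0 0.48 -0.105 0.77 1;0 -0.36 0 0.55 -0.12 0.87 1;0 -0.388 0 0.584 -0.13 0.935 1;0 -0.388 0 0.584 -0.13 0.935 1;0 -0.388 0 0.584 -0.13 0.935 1"

```text
t: 15.2
ee_pos: [399.3, -421.4, 427.4]
orientation: [0.867, 0.498, 0.001, -0.002]
contact_force: [0.5, -1.4, -1.0]
width: 1.002
gripper_force: 0.0
```

>>> carry_out:
  deltas: "0 0 -0.042 0.25 0 0 1;0 0 -0.083 0.5 0 0 1;0 0 -0.125 0.75 0 0 1;0 0 -0.167 0.98 0 0 1;0 0 -0.167 0.98 0 0 1;0 0 -0.167 0.98 0 0 1"

```text
t: 15.8
ee_pos: [498.3, -253.0, 428.0]
orientation: [0.709, 0.706, 0.002, -0.001]
contact_force: [-0.1, -1.1, 0.1]
width: 1.002
gripper_force: 0.0
```

```bash
python3 st.py
python3 - <<'E'
from h import *
from cell import manip
chain(manip.read_state(),[((550,-90,430),down(55)),((540,80,430),down(110)),((490,225,430),down(160)),((476,242,330),down(177))])
E
```

```text
15.8 [ 498.3 -253.   428. ] [ 1.145  0.325 -0.932  1.707  0.27   1.248  0.147] [-0.1 -1.1  0.1]
[[ 0.004  1.     0.   ]
 [ 1.    -0.004  0.004]
 [ 0.004  0.    -1.   ]]
[ 7.000e-04 -1.200e-03 -3.068e-01  8.163e-01  2.554e-01 -6.700e-03]
[ 0.      0.     -0.3056  0.5285  0.6676  0.    ]
[ 0.      0.     -0.2778 -0.013   0.7668  0.    ]
[ 0.      0.     -0.0944 -0.0559  0.0949  0.5   ]
```

>>> carry_out:
  deltas: "0 0 -0.044 0.13 0.04 0 1;0 0 -0.088 0.25 0.08 0 1;0 0 -0.132 0.37 0.12 0 1;0 0 -0.176 0.5 0.15 0 1;0 0 -0.22 0.62 0.2 0 1;0 0 -0.264 0.74 0.23 0 1;0 0 -0.307 0.816 0.255 0 1;0 0 -0.307 0.816 0.255 0 1;0 0 -0.307 0.816 0.255 0 1"

```text
t: 16.7
ee_pos: [549.8, -91.7, 428.5]
orientation: [0.303, 0.953, 0.001, -0.0]
contact_force: [-0.2, -1.6, -0.0]
width: 0.998
gripper_force: 0.0
```

>>> carry_out:
  deltas: "0 0 -0.044 0.08 0.1 0 1;0 0 -0.088 0.16 0.2 0 1;0 0 -0.132 0.24 0.3 0 1;0 0 -0.176 0.32 0.4 0 1;0 0 -0.22 0.4 0.5 0 1;0 0 -0.264 0.47 0.6 0 1;0 0 -0.306 0.53 0.668 0 1;0 0 -0.306 0.53 0.668 0 1;0 0 -0.306 0.53 0.668 0 1"

```text
t: 17.6
ee_pos: [539.9, 79.4, 429.4]
orientation: [-0.172, 0.985, 0.0, 0.0]
contact_force: [0.3, -0.1, -0.2]
width: 1.002
gripper_force: 0.0
```

>>> carry_out:
  deltas: "0 0 -0.044 0 0.12 0 1;0 0 -0.088 0 0.24 0 1;0 0 -0.132 0 0.36 0 1;0 0 -0.176 0 0.48 0 1;0 0 -0.22 0 0.6 0 1;0 0 -0.264 -0.01 0.74 0 1;0 0 -0.278 -0.013 0.767 0 1;0 0 -0.278 -0.013 0.767 0 1"

```text
t: 18.4
ee_pos: [489.4, 225.7, 429.8]
orientation: [-0.574, 0.819, 0.0, 0.001]
contact_force: [0.6, -0.5, 0.1]
width: 1.0
gripper_force: 0.0
```

```bash
python3 st.py
python3 - <<'E'
from h import *
from cell import manip
chain(manip.read_state(),[((476.1,242.5,330),down(177)),((476.1,242.5,232),down(177))])
E
```

```text
18.4 [489.4 225.7 429.8] [ 0.518  0.445 -1.34   1.746  0.449  1.312  1.873] [ 0.6 -0.5  0.1]
[[-0.342 -0.94   0.002]
 [-0.94   0.342  0.001]
 [-0.002 -0.001 -1.   ]]
[-4.000e-04  5.000e-04 -9.440e-02 -5.530e-02  9.180e-02  4.992e-01]
[0.   0.   0.   0.   0.   0.49]
```

>>> carry_out:
  deltas: "0 0 -0.03 -0.02 0.03 0.17 1;0 0 -0.06 -0.04 0.06 0.33 1;0 0 -0.094 -0.055 0.092 0.5 1;0 0 -0.094 -0.055 0.092 0.5 1;0 0 -0.094 -0.055 0.092 0.5 1;0 0 -0.094 -0.055 0.092 0.5 1"

```text
t: 19.0
ee_pos: [476.8, 242.9, 331.7]
orientation: [-0.688, 0.726, -0.0, 0.003]
contact_force: [-0.1, 0.5, -0.2]
width: 1.003
gripper_force: 0.0
```

```bash
python3 st.py
python3 - <<'E'
from h import *
from cell import manip,eyes
chain(manip.read_state(),[((476.1,242.5,232),down(177))])
r=eyes.get_image("wrist");cv2.imwrite("pics/w3.png",r["image"][:,:,::-1]);pickle.dump(r,open("w3.pkl","wb"))
E
```

```text
19.0 [476.8 242.9 331.7] [ 0.434  0.575 -1.311  1.874  0.608  1.172  1.996] [-0.1  0.5 -0.2]
[[-0.055 -0.999  0.004]
 [-0.999  0.055  0.003]
 [-0.003 -0.004 -1.   ]]
[-0.0013  0.001  -0.0007  0.0038  0.0054  0.4987]
```

View pics/w3.png

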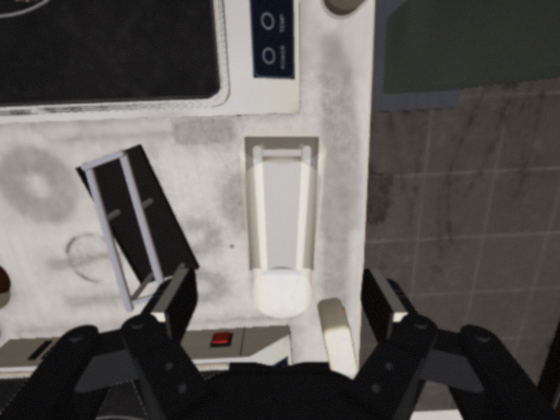

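The wrist view shows glass a centred at column 280 between the pads, with the mouth at the bottom near (282,300). Cradle b is empty on the left and the timer is clear of the fingers.

>>> carry_out:
  deltas: "0 0 0 0.004 0.005 0.1 1;0 0 0 0.004 0.005 0.2 1;0 0 0 0.004 0.005 0.3 1;0 0 0 0.004 0.005 0.4 1;0 0 0 0.004 0.005 0.46 1;0 0 0 0.004 0.005 0.5 1;0 0 0 0.004 0.005 0.5 1"

```text
t: 19.75
ee_pos: [474.7, 242.7, 230.0]
orientation: [-0.689, 0.725, 0.0, 0.001]
contact_force: [-0.3, -0.1, 0.3]
width: 1.002
gripper_force: 0.0
```

>>> carry_out:
  deltas: "0 0 0 0 0 0 -1;0 0 0 0 0 0 -1;0 0 0 0 0 0 -1;0 0 0 0 0 0 -1;0 0 0 0 0 0 -1;0 0 0 0 0 0 -1;0 0 0 0 0 -0.1 -1;0 0 0 0 0 -0.2 -1"

```text
t: 20.55
ee_pos: [473.9, 242.1, 269.5]
orientation: [-0.689, 0.724, 0.0, -0.0]
contact_force: [0.3, 0.4, -2.5]
width: 0.719
gripper_force: 67.6
```

>>> carry_out:
  deltas: "0 0 0 0 0 -0.2 -1;0 0 0 0 0 -0.4 -1;0 0 0 0 0 -0.6 -1;0 0 0 0 0 -0.6 -1;0 0 0 0 0 -0.6 -1"

```text
t: 21.05
ee_pos: [474.0, 242.2, 389.9]
orientation: [-0.689, 0.725, -0.001, 0.001]
contact_force: [-0.2, -0.8, -3.8]
width: 0.719
gripper_force: 67.6
```

```bash
python3 st.py
cat > plan2.py <<'E'
from kin import *
from cell import manip
s=manip.read_state();q=s["joint_pos"]
f=lambda h:156*tilt(h).as_matrix()[:,2]
L=np.array([450,-223.3,0])
for W in ([((480,200,380),tilt(-80,50)),((480,170,390),tilt(-70,20)),((500,50,400),tilt(-90)),(L+[0,0,340]-f(-115),tilt(-115)),(L+[0,0,104]-f(-115),tilt(-115))],
 [((480,200,380),tilt(-80,60)),((490,100,390),tilt(-80,40)),((495,0,390),tilt(-90,30)),(L+[0,0,340]-f(-115),tilt(-115)),(L+[0,0,104]-f(-115),tilt(-115))]):
    print("--");walk(q,W);chain(s,W)
E
python3 plan2.py
```

```text
21.05 [474.  242.2 389.9] [ 0.466  0.473 -1.32   1.814  0.487  1.24   2.097] [-0.2 -0.8 -3.8]
[[-0.05  -0.999  0.002]
 [-0.999  0.05   0.   ]
 [-0.001 -0.002 -1.   ]]
--
[480. 200. 380.] [ 0.11  0.43 -0.98  1.82  0.84  1.65  2.22] 0.09
[480. 170. 390.] [-0.08  0.41 -0.78  1.93  1.22  1.85  2.28] 0.15
[500.  50. 400.] [ 0.11  0.39 -0.71  1.9   1.13  1.9   2.26] 0.1
[511.95247687 -90.44248462 393.35514236] [ 0.31  0.45 -0.6   1.82  1.04  1.97  2.2 ] 0.03
[511.95247687 -90.44248462 157.35514236] [ 0.31  0.84 -0.61  1.89  1.11  1.84  1.79] 0.05
[ 0.0242  0.2214 -0.0688  0.2091 -0.0403  0.0494]
[ 0.046   0.1662 -0.0322  0.1453  0.026   0.0567]
[-0.1044  0.      0.038   0.2515  0.1112  0.5449]
[-0.1305 -0.      0.0475  0.209  -0.0598  0.6712]
[ 0.      0.      0.     -1.1088  0.      0.4036]
--
[480. 200. 380.] [ 0.23  0.42 -1.07  1.83  0.76  1.54  2.25] 0.08
[490. 100. 390.] [ 0.27  0.36 -0.96  1.91  0.99  1.66  2.32] 0.31
[495.   0. 390.] [ 0.36  0.36 -0.86  1.94  1.09  1.74  2.3 ] 0.26
[511.95247687 -90.44248462 393.35514236] [ 0.32  0.45 -0.61  1.82  1.04  1.97  2.2 ] 0.03
[511.95247687 -90.44248462 157.35514236] [ 0.32  0.85 -0.62  1.89  1.12  1.85  1.79] 0.04
[ 0.018   0.1661 -0.07    0.2091 -0.0403  0.0494]
[0.     0.1111 0.     0.459  0.0376 0.2072]
[-0.0456  0.0554  0.0319  0.3193  0.0622  0.3805]
[-0.126   0.0547  0.0588  0.2406 -0.0848  0.3832]
[ 0.      0.      0.     -1.1088  0.      0.4036]
```

>>> carry_out:
  deltas: "0.004 0.04 -0.012 0.04 -0.01 0.01 -1;0.008 0.08 -0.025 0.08 -0.016 0.02 -1;0.012 0.12 -0.037 0.12 -0.024 0.03 -1;0.016 0.16 -0.05 0.16 -0.032 0.04 -1;0.024 0.2214 -0.069 0.209 -0.04 0.05 -1;0.024 0.2214 -0.069 0.209 -0.04 0.05 -1;0.024 0.2214 -0.069 0.209 -0.04 0.05 -1"

```text
t: 21.75
ee_pos: [479.4, 200.4, 377.1]
orientation: [0.722, -0.602, 0.26, 0.221]
contact_force: [-0.6, -0.4, -3.8]
width: 0.721
gripper_force: 67.7
```

>>> carry_out:
  deltas: "0.011 0.04 -0.008 0.036 0.006 0.014 -1;0.022 0.08 -0.016 0.072 0.012 0.028 -1;0.033 0.12 -0.024 0.11 0.02 0.04 -1;0.046 0.166 -0.032 0.145 0.026 0.057 -1;0.046 0.166 -0.032 0.145 0.026 0.057 -1;0.046 0.166 -0.032 0.145 0.026 0.057 -1"

```text
t: 22.35
ee_pos: [480.1, 170.5, 388.6]
orientation: [0.673, -0.47, 0.467, 0.328]
contact_force: [-0.1, 0.5, -2.5]
width: 0.719
gripper_force: 67.8
```

```bash
python3 st.py
cat > plan3.py <<'E'
from kin import *
from cell import manip
s=manip.read_state();q=s["joint_pos"]
f=lambda h:156*tilt(h).as_matrix()[:,2]
L=np.array([450,-223.3,0])
for h in (-110,-118):
    W=[((500,50,400),tilt(-90)),(L+[0,0,340]-f(h),tilt(h)),(L+[0,0,104]-f(h),tilt(h))]
    print("--");walk(q,W);chain(s,W)
E
python3 plan3.py
```

```text
22.35 [480.1 170.5 388.6] [ 0.049  0.468 -0.957  1.931  1.256  1.928  2.259] [-0.1  0.5 -2.5]
[[ 0.121 -0.94   0.32 ]
 [-0.327 -0.342 -0.881]
 [ 0.937  0.002 -0.349]]
--
[500.  50. 400.] [ 0.24  0.44 -0.88  1.9   1.17  1.97  2.23] 0.03
[500.13743356 -85.54853344 393.35514236] [ 0.46  0.46 -0.81  1.87  1.12  1.99  2.19] 0.01
[500.13743356 -85.54853344 157.35514236] [ 0.4   0.88 -0.75  1.95  1.22  1.91  1.77] 0.02
[-0.104   0.0021  0.0391  0.2625  0.1128  0.5428]
[-0.1044 -0.      0.038   0.2006 -0.0007  0.6482]
[ 0.      0.      0.     -1.1088  0.      0.4036]
--
[500.  50. 400.] [ 0.24  0.44 -0.88  1.9   1.17  1.97  2.23] 0.03
[518.82079826 -93.86690334 393.35514236] [ 0.31  0.47 -0.59  1.79  1.02  2.    2.18] 0.0
[518.82079826 -93.86690334 157.35514236] [ 0.32  0.86 -0.61  1.86  1.09  1.87  1.78] 0.02
[-0.104   0.0021  0.0391  0.2625  0.1128  0.5428]
[-0.1462 -0.      0.0532  0.2148 -0.0941  0.6873]
[ 0.      0.      0.     -1.1088 -0.      0.4036]
```

Run:
```python
from kin import *
from cell import manip
s=manip.read_state();q=s["joint_pos"]
f=lambda h:156*tilt(h).as_matrix()[:,2]
L=np.array([450,-223.3,0]);h=-112
W=[((475,40,385),tilt(-78)),((490,-40,380),tilt(-98)),(L+[0,0,320]-f(h),tilt(h)),(L+[0,0,104]-f(h),tilt(h))]
walk(q,W);chain(s,W)
```

```text
[475.  40. 385.] [ 0.37  0.41 -1.03  2.04  1.29  1.85  2.27] 0.08
[490. -40. 380.] [ 0.43  0.45 -0.9   1.95  1.19  1.93  2.2 ] 0.07
[504.91434804 -87.38221911 373.35514236] [ 0.44  0.5  -0.79  1.86  1.1   2.    2.14] 0.0
[504.91434804 -87.38221911 157.35514236] [ 0.4   0.88 -0.74  1.92  1.19  1.91  1.76] 0.01
[-0.0415  0.0022  0.016   0.1934  0.2472  0.573 ]
[-0.1044 -0.      0.038   0.1157  0.0098  0.3909]
[-0.0731  0.      0.0266  0.0455 -0.1068  0.2221]
[ 0.      0.      0.     -1.0149  0.      0.3694]
```

>>> carry_out:
  deltas: "-0.013 0 0.005 0.06 0.08 0.19 -1;-0.027 0 0.01 0.13 0.16 0.38 -1;-0.0415 0.002 0.016 0.193 0.247 0.573 -1;-0.0415 0.002 0.016 0.193 0.247 0.573 -1;-0.0415 0.002 0.016 0.193 0.247 0.573 -1;-0.0415 0.002 0.016 0.193 0.247 0.573 -1"

```text
t: 22.95
ee_pos: [475.5, 41.0, 386.8]
orientation: [0.636, -0.516, 0.447, 0.36]
contact_force: [-0.2, -0.4, -3.4]
width: 0.717
gripper_force: 67.9
```

>>> carry_out:
  deltas: "-0.035 0 0.013 0.04 0 0.13 -1;-0.07 0 0.026 0.08 0 0.26 -1;-0.104 0 0.038 0.116 0.01 0.39 -1;-0.104 0 0.038 0.116 0.01 0.39 -1;-0.104 0 0.038 0.116 0.01 0.39 -1"

```text
t: 23.45
ee_pos: [490.7, -39.0, 381.7]
orientation: [-0.538, 0.618, -0.378, -0.431]
contact_force: [-0.1, 0.1, -3.7]
width: 0.723
gripper_force: 67.8
```

```bash
python3 st.py
python3 - <<'E'
from kin import *
from cell import manip
s=manip.read_state();q=s["joint_pos"]
f=lambda h:156*tilt(h).as_matrix()[:,2]
L=np.array([450,-223.3,0])
for h in (-106,-112):
  W=[(L+[0,0,300]-f(h),tilt(h)),(L+[0,0,104]-f(h),tilt(h))]
  walk(q,W);chain(s,W)
E
```

```text
23.45 [490.7 -39.  381.7] [ 0.353  0.414 -0.799  1.956  1.163  1.89   2.215] [-0.1  0.1 -3.7]
[[-0.05  -0.991 -0.127]
 [-0.338  0.136 -0.931]
 [ 0.94  -0.004 -0.342]]
[490.40624473 -82.38667852 353.35514236] [ 0.4   0.47 -0.75  1.95  1.14  1.9   2.14] 0.1
[490.40624473 -82.38667852 157.35514236] [ 0.35  0.84 -0.7   1.99  1.23  1.84  1.78] 0.1
[-0.0431 -0.      0.0145 -0.0599 -0.0276  0.2509]
[ 0.      0.      0.     -0.9209 -0.      0.3352]
[504.91434804 -87.38221911 353.35514236] [ 0.38  0.5  -0.7   1.88  1.08  1.95  2.12] 0.05
[504.91434804 -87.38221911 157.35514236] [ 0.35  0.85 -0.67  1.93  1.17  1.87  1.78] 0.06
[-7.440e-02  1.000e-04  2.590e-02 -5.510e-02 -1.028e-01  2.650e-01]
[ 0.      0.      0.     -0.9209  0.      0.3352]
```

>>> carry_out:
  deltas: "-0.025 0 0.009 -0.018 -0.034 0.09 -1;-0.05 0 0.018 -0.036 -0.07 0.18 -1;-0.0744 0 0.026 -0.055 -0.103 0.265 -1;-0.0744 0 0.026 -0.055 -0.103 0.265 -1;-0.0744 0 0.026 -0.055 -0.103 0.265 -1"

```text
t: 23.95
ee_pos: [504.5, -86.6, 353.9]
orientation: [-0.459, 0.678, -0.322, -0.475]
contact_force: [0.7, 0.0, -3.1]
width: 0.721
gripper_force: 67.8
```

>>> carry_out:
  deltas: "0 0 0 -0.09 0 0.033 -1;0 0 0 -0.183 0 0.067 -1;0 0 0 -0.183 0 0.067 -1;0 0 0 -0.183 0 0.067 -1"

```text
t: 24.35
ee_pos: [504.4, -87.2, 315.6]
orientation: [-0.458, 0.679, -0.322, -0.475]
contact_force: [0.4, -0.1, -2.4]
width: 0.715
gripper_force: 67.8
```

```bash
python3 st.py
python3 - <<'E'
from h import *
from cell import eyes
S=eyes.get_image("scene");T=eyes.get_image("top");pickle.dump((S,T),open("p2.pkl","wb"))
g=lambda im,x0,y0,w,h,W,Hh:cv2.resize(im[y0:y0+h,x0:x0+w,::-1],(W,Hh),interpolation=cv2.INTER_CUBIC)
H=np.zeros((600,800,3),np.uint8)
H[:600,:400]=g(S["image"],250,210,100,150,400,600)
H[:300,400:]=g(T["image"],280,180,133,100,399+1,300)
H[300:,400:]=g(S["image"],310,260,100,75,400,300)
cv2.imwrite("pics/p2.png",H)
E
```

```text
24.35 [504.4 -87.2 315.6] [ 0.353  0.557 -0.678  1.906  1.084  1.919  2.049] [ 0.4 -0.1 -2.4]
[[-0.128 -0.928 -0.35 ]
 [-0.315  0.373 -0.873]
 [ 0.94  -0.001 -0.34 ]]
```

View pics/p2.png

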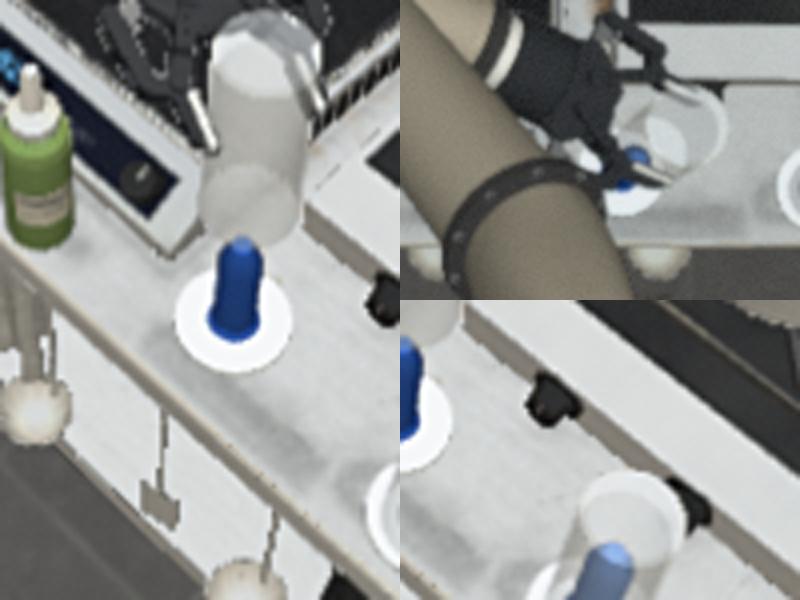

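Run:
```python
from h import *
from cell import manip
S,T=pickle.load(open("p2.pkl","rb"))
s=manip.read_state();p,R=pose(s);print("pred",p+156*R.as_matrix()[:,2])
for a in ((371.4,225),):
  b=(316.4,223.75);print(onz(T,[a],331),onz(S,[b],331),tri(T,[a],S,[b]))
```

```text
pred [ 449.76386832 -223.75526247  262.96910051]
[[ 438.66654464 -216.22019034  331.        ]] [[ 446.36743418 -227.15659491  331.        ]] (array([ 444.58267144, -221.31902532,  324.59863204]), np.float64(12.394456357632162))
```

Run:
```python
from h import *
S,T=pickle.load(open("p2.pkl","rb"))
print("rim",onz(S,[(313,263.75)],165))
pr=[449.8,-223.8]
t=np.linspace(0,2*np.pi,60)
for n,c,x0,y0,k in (("scene",S,250,210,4),("top",T,280,180,3)):
  I=c["image"][y0:y0+100,x0:x0+133,::-1]; I=cv2.resize(I,None,fx=k,fy=k,interpolation=cv2.INTER_CUBIC)
  for z,r,col in ((331,31,(0,0,255)),(165,33,(0,255,0)),(7,42,(255,0,255))):
    q=pr if z>7 else [450,-223.3]
    uv=proj(c,np.c_[q[0]+r*np.cos(t),q[1]+r*np.sin(t),np.full(60,z)]);uv=((uv-[x0,y0]+.5)*k-.5).round().astype(int)
    cv2.polylines(I,[uv],True,col,1)
  globals()[n]=I
H=np.zeros((400,800,3),np.uint8);H[:,:400]=scene[:400,:400];H[:300,400:]=top[:300,:399].copy() if 0 else cv2.copyMakeBorder(top[:300,:399],0,0,0,1,cv2.BORDER_CONSTANT)
cv2.imwrite("pics/p3.png",H)
```

```text
rim [[ 446.10083792 -232.12788547  165.        ]]
```

View pics/p3.png

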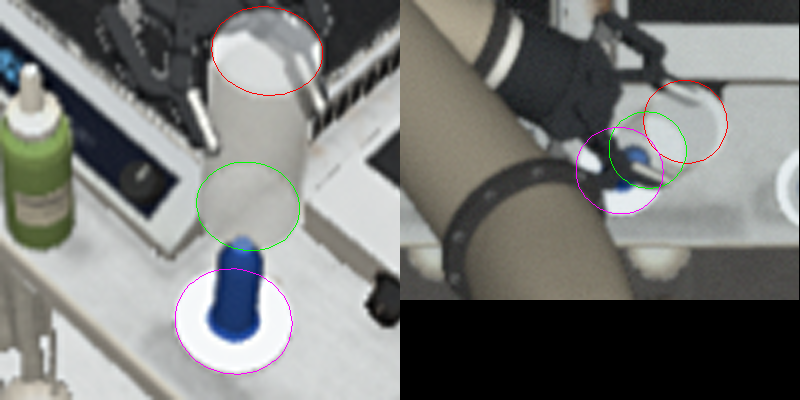

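>>> carry_out:
  deltas: "0 0 0 -0.13 0 0.047 -1;0 0 0 -0.26 0 0.094 -1;0 0 0 -0.39 0 0.141 -1;0 0 0 -0.5 0 0.18 -1;0 0 0 -0.58 0 0.209 -1;0 0 0 -0.63 0 0.227 -1;0 0 0 -0.66 0 0.238 -1;0 0 0 -0.66 0 0.238 -1;0 0 0 -0.66 0 0.238 -1"

```text
t: 25.35
ee_pos: [504.8, -88.5, 175.3]
orientation: [-0.457, 0.679, -0.322, -0.476]
contact_force: [0.3, 0.2, -3.1]
width: 0.717
gripper_force: 67.8
```

```bash
python3 st.py
```

```text
25.35 [504.8 -88.5 175.3] [ 0.306  0.796 -0.617  1.932  1.134  1.833  1.816] [ 0.3  0.2 -3.1]
[[-0.13  -0.927 -0.353]
 [-0.314  0.376 -0.872]
 [ 0.94  -0.003 -0.34 ]]
```

>>> carry_out:
  deltas: "0 0 0 -0.02 0 0.007 -1;0 0 0 -0.04 0 0.0145 -1;0 0 0 -0.05 0 0.018 -1;0 0 0 -0.058 0 0.021 -1;0 0 0 -0.058 0 0.021 -1"

```text
t: 25.85
ee_pos: [504.4, -88.5, 161.9]
orientation: [-0.457, 0.679, -0.321, -0.476]
contact_force: [0.2, -0.5, -3.4]
width: 0.719
gripper_force: 67.8
```

>>> carry_out:
  deltas: "0 0 0 -0.0047 0 0.0017 -1;0 0 0 -0.007 0 0.0025 -1;0 0 0 -0.007 0 0.0025 -1"

```text
t: 26.15
ee_pos: [504.5, -88.6, 160.6]
orientation: [-0.457, 0.679, -0.321, -0.476]
contact_force: [0.3, 0.2, -2.9]
width: 0.723
gripper_force: 67.8
```

>>> carry_out:
  deltas: "0 0 0 -0.007 0 0.0025 -1;0 0 0 -0.007 0 0.0025 -1;0 0 0 -0.007 0 0.0025 -1"

```text
t: 26.45
ee_pos: [504.5, -88.5, 159.1]
orientation: [-0.457, 0.679, -0.321, -0.476]
contact_force: [-0.2, 0.1, -2.9]
width: 0.724
gripper_force: 67.8
```

>>> carry_out:
  deltas: "0 0 0 -0.007 0 0.0025 -1;0 0 0 -0.007 0 0.0025 -1;0 0 0 -0.007 0 0.0025 -1"

```text
t: 26.75
ee_pos: [504.6, -88.5, 158.1]
orientation: [-0.456, 0.679, -0.322, -0.477]
contact_force: [0.7, 0.6, 1.9]
width: 0.722
gripper_force: 68.0
```

One more small step to seat the rim, then release.

>>> carry_out:
  deltas: "0 0 0 -0.005 0 0.0018 -1;0 0 0 -0.005 0 0.0018 -1;0 0 0 -0.005 0 0.0018 -1"

```text
t: 27.05
ee_pos: [504.6, -88.5, 157.7]
orientation: [-0.456, 0.679, -0.322, -0.477]
contact_force: [0.5, 1.6, 5.4]
width: 0.721
gripper_force: 68.4
```

>>> carry_out:
  deltas: "0 0 0 0.003 0 -0.001 0.85;0 0 0 0.003 0 -0.001 0.9;0 0 0 0.003 0 -0.001 1;0 0 0 0.003 0 -0.001 1;0 0 0 0.003 0 -0.001 1;0 0 0 0.003 0 -0.001 1"

```text
t: 27.65
ee_pos: [504.5, -88.5, 157.1]
orientation: [-0.457, 0.679, -0.321, -0.476]
contact_force: [-0.2, -0.4, -0.0]
width: 1.002
gripper_force: 0.0
```

>>> carry_out:
  deltas: "0 0 0 0 0 -0.15 1;0 0 0 0 0 -0.3 1;0 0 0 0 0 -0.4 1;0 0 0 0.1 0 -0.45 1;0 0 0 0.25 0 -0.5 1;0 0 0 0.45 0 -0.55 1;0 0 0 0.6 0 -0.6 1;0 0 0 0.6 0 -0.6 1;0 0 0 0.6 0 -0.6 1"

```text
t: 28.55
ee_pos: [531.4, -21.6, 311.4]
orientation: [-0.457, 0.68, -0.321, -0.476]
contact_force: [0.0, -0.1, -0.4]
width: 1.001
gripper_force: 0.0
```

```bash
python3 st.py
python3 - <<'E'
from h import *
from cell import eyes
S=eyes.get_image("scene");T=eyes.get_image("top");pickle.dump((S,T),open("p4.pkl","wb"))
d=pickle.load(open("im0.pkl","rb"))
# check without viewing: outline points of glass base & leave-alone things unchanged
t=np.linspace(0,2*np.pi,72)
for nm,c,i0 in (("scene",S,d["scene"]["image"]),("top",T,d["top"]["image"])):
    df=cv2.absdiff(c["image"],i0).max(2)
    for k,(x,y) in (("L",(450,-223.3)),("R",(433.5,-414.3))):
        m=np.zeros(df.shape,np.uint8)
        uv=[proj(c,np.c_[x+r*np.cos(t),y+r*np.sin(t),np.full(72,z)]) for z,r in ((173,31),(7,33))]
        hull=cv2.convexHull(np.vstack(uv).astype(np.float32)).astype(int);cv2.fillPoly(m,[hull],1)
        ch=(df>12).astype(np.uint8);ring=cv2.dilate(m,np.ones((9,9)))-cv2.dilate(m,np.ones((3,3)))
        print(nm,k,"inside changed",ch[m>0].mean().round(2),"ring",ch[ring>0].mean().round(2))
    for k,(x,y,h,r) in dict(timer=(415,407,60,38),shaker=(412,63,90,24),bottle=(420,-69,196,28)).items():
        uv=np.vstack([proj(c,np.c_[x+r*np.cos(t),y+r*np.sin(t),np.full(72,z)]) for z in (0,h)])
        m=np.zeros(df.shape,np.uint8);cv2.fillPoly(m,[cv2.convexHull(uv.astype(np.float32)).astype(int)],1)
        print(nm,k,(df>25)[m>0].mean().round(3))
E
```

```text
28.55 [531.4 -21.6 311.4] [ 0.182  0.599 -0.604  1.819  1.001  1.965  2.015] [ 0.  -0.1 -0.4]
[[-0.131 -0.927 -0.353]
 [-0.315  0.376 -0.871]
 [ 0.94  -0.003 -0.341]]
scene L inside changed 0.86 ring 0.0
scene R inside changed 0.75 ring 0.0
scene timer 0.937
scene shaker 0.002
scene bottle 0.002
top L inside changed 0.66 ring 0.03
top R inside changed 0.63 ring 0.04
top timer 0.0
top shaker 0.0
top bottle 0.911
```

Both glass outlines match a seated, upright pose, with nothing changed outside them. The timer, shaker and bottle are each unchanged in at least one clear view.

```bash
python3 -c "
from cell import manip;print(manip.hand_in())"
```

```text
the job is handed in; nothing more can be done
None
```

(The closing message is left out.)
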